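# Put the bench tools back into their foam inserts

## Robot

A 6-joint arm with a two-finger parallel gripper is mounted at the origin on a cart in front of the work surface, level with it; the furniture and walls round the work are solid. World frame = base frame: x ahead of the robot, y to its left, z up, the work surface at z = 0. Lengths are in m, angles in rad, forces in N, time in s.
With the tool pointing down it reaches from about 0.25 to 0.725 m from the base axis. Payload 4 kg.
Tool frame: the origin (TCP) lies midway between the tips of the shut fingers; the grasp point (between the pads) lies 19 mm behind it (bot.grip_point_offset is the distance from the TCP to the grasp point, in m); z points along the fingers, y is the direction in which the jaws open and shut (so a half turn about z gives the same grasp; the last joint's range is limited). The gripper opens to 85 mm and grips with 20 to 120 N. Pads are 22 mm wide; open, the fingers measure 114 mm over their backs; the gripper's body (76 mm by 85 mm) begins 54 mm behind the grasp point. The pads swing forward as they close: fully open they stand 13 mm farther back than shut.
Start: joints at [1.204, 0.241, 0.005, 1.335, 0, 1.571], TCP at [0.179, 0.467, 0.231] pointing down, gripper open.
Joint ranges: [-2.72, 2.72], [-1.05, 1.87], [-1.09, 1.28], [-1.99, 2.15], [-1.42, 1.44], [-3.14, 3.14]. Speed limits (rad/s): [2.79, 2.79, 3.14, 3.14, 3.14, 3.14].

## Interface

Orientations are given as a 3x3 rotation matrix whose columns are the frame's x, y, z axes.
In Python, from bench import bot gives the robot as it stands.
- The arm moves only by the tool servo_tool, never from a script. Its argument "motion" is a list of rows, each a list of 2 entries, a list of its own where there are three numbers: the shift along the world's x, y, z in m, then the turn about the world's z in degrees. A call has 1 to 5 rows; each row is the pose to reach, as a shift and turn from the pose commanded when the call began; what a row does not reach only later rows make up. A row lasts 1/12 s, in which the tool goes at most 41.7 mm and 7.16 degrees, less where a joint would pass 70% of its speed; a pose out of reach is approached as far as the arm can. A call with a gripper value outside its range is refused whole. "gripper" is the opening in per cent of the stroke, from 0 (shut) to 100 (fully open), set as the call begins (left out, the last holds). The fingers move at their own pace and stop on an object; "squeeze" is the grip in N (left out, the last holds). Time passes only in rows, so rows that repeat a pose let the fingers close. It gives the time, the measured TCP pose, the force and the opening at its end, in the units of the state.
- bot.observe(): the state, without advancing time (a new reading comes with each control period).
- bot.grab_frame(name): name is "scene" or "side" or "wrist"; returns (picture, depth): 480x640x3 uint8, red, green, blue; 480x640 float32, m along the optical axis (not along the pixel's ray), 0 where there is no reading.
- bot.camera_model(name): a dict with "fx", "fy", "cx", "cy" (pixels), "xyz" and "rotation" of the camera in the world. Camera axes: x right, y up, looking along -z (the intrinsics and any distortion apply to the point x, -y, -z); pixel columns grow to the right and rows downward; lengths in m; the calibration is good to about 2 mm. A picture is of the moment at which its call begins: read the wrist's pose just before it. camera_model takes no time and is no camera call; for the wrist camera it gives the pose at the moment of the call.
- bot.job_done(): hands the job in, once; it reports no verdict.
The state is a dict: "time_s": time; "joint_positions": joint angles; "qvel": joint speeds; "effort": joint torques, N m; "ee_pos": TCP position; "tool_rot": TCP orientation; "ft_force": force on the tool from outside, world axes, zero at the start; "torque": the same for the moment, N m; "gripper_width": opening from 0.0 (shut) to 1.0 (fully open).
Only numpy, scipy, OpenCV 4.12 (cv2) and the standard library are available. Lean on these libraries where they do the work, as an engineer would, in place of code of your own. Each camera call takes 0.05 s, during which the arm holds its last target.

## Task

Put the pencil, the adjustable spanner, the red screwdriver and the tape measure back into the tray, each lying flat at the bottom of the foam cut-out that has its own outline. Somebody has dropped the pencil into the spanner's cut-out, so it has to come out of there before the spanner can go in. Leave the tin of pins in its cut-out and do not disturb the roll of masking tape on the bench.

Things in the scene. Friction and masses are not known exactly. Their poses are not given: they have to be found in the camera images.
- pencil: Red carpenter's pencil, 163 x 14 x 7 mm, 15 g. Origin: centre of its underside; y along its length, the sharpened end at -y; z up. It starts loose in the bottom of the spanner's cut-out, roughly along it.
- spanner: Grey steel adjustable spanner lying flat, 183 x 29 x 8.5 mm, 190 g. Origin: centre of its underside; y along its length, the jaws (30 mm wide) at -y, the handle end (18 mm wide) at +y; at the origin it is about 22 mm wide, and it may be gripped there across x. z up.
- screwdriver: Red screwdriver lying on its side, 190 x 31 x 31 mm, 70 g. Origin: centre of its underside; y along its length: the red handle, 30 mm thick, from y = +2 to +95 mm, the steel blade, 6 mm thick, from +2 to -95 mm. Grip the handle across x at y = +45 mm (about the centre of mass). z up.
- tape_measure: Yellow and black tape measure lying on its side, 64 (x) x 84 (y) x 35 mm high, 240 g. Origin: centre of its underside; the case reaches from y = -25 to +42 mm, the metal end hook from -25 to -42 mm; z up. Grip the case across x at y = +8 mm.
- insert_spanner: Dark foam insert in a red tray, 214x91x26. Origin: centre of underside; x along it, away from robot; z up. Cut-out of spanner shape, blue floor, x -97 to 99: 25 wide (handle) below x=-40, 35 at 48, 44 (jaws) above; floor z=17 (9 deep), lip chamfered 4. Finger notch (dark) x -22 to 22, 80 wide, as deep. Home: spanner origin at x=0, y=0, z=17, its +y end to -x (does not fit reversed). All in mm.
- insert_screwdriver: Foam insert like insert_spanner (same size, origin, axes; order in the row varies). Cut-out of screwdriver shape: 42 wide (handle) at x -102 to 5, 18 wide (blade) at x 5 to 102; floor z=12 (14 deep), lip chamfered 4. Finger notch x -67 to -23, 80 wide, same depth. Home: screwdriver origin at x=0, y=0, z=12, its +y (handle) end to -x. All in mm.
- insert_tape: Foam insert like insert_spanner. Cut-out of tape-measure shape: 76 wide (case) at x -88 to -9, 48 wide (hook) at x -9 to 9; floor z=14 (12 deep), lip chamfered 4; no finger notch, the tape stands 23 out of the foam. Home: tape origin at x=-40, y=0, z=14, its +y end to -x (hook away from robot). The round cut-out at x=61 is taken by the tin. All in mm.
- insert_pencil: Foam insert like insert_spanner. Cut-out: a plain straight groove, x -89 to 89, 26 wide; floor z=17 (9 deep), lip chamfered 4. Finger notch x -22 to 22, 80 wide, same depth. Home: pencil origin at x=0, y=0, z=17, its length along x, either way round. All in mm.
- tin: Bystander: round dark tin of panel pins with a blue lid, 56 mm across, 21 mm high, standing in the round cut-out of insert_tape (9 mm of it above the foam). Origin: centre of its underside. To be left there.
- masking_tape: Bystander: roll of cream masking tape, 104 mm across, 25 mm high, lying on the bench to the left of the tray. Origin: centre of its underside. To be left alone.

How it is judged:
By the outcome, as a careful person would: the job done as asked, in the order asked, and still so for the second after the job is handed in, with the robot touching nothing.
It also fails if it takes over 93 s, if anything falls off the work surface, if the arm or the gripper's body presses on something with over 40 N, if the wrist force passes 120 N, or if a joint passes its speed limit or range.

## Working session

There is one attempt and no reset: what is moved stays moved. The work goes in short steps, Python scripts to look and compute and a tool call to move; the robot and the scene stay as the last step left them, time stands still between calls to the robot, and variables do not carry over. Pictures are saved under pics/ and viewed, and the job is handed in when it is done.

Besides the shell and the picture viewer there is one more tool, called as a command line: name --argument value ..., lists and objects as JSON in quotes. servo_tool: Moves the arm, as the interface text tells. Its arguments: {"type":"object","properties":{"motion":{"type":"array","items":{"type":"array"}},"gripper":{"type":"number"},"squeeze":{"type":"number"}},"required":["motion"]}

```bash
ls; mkdir -p pics; python3 - <<'E'
from bench import bot
import cv2,numpy as np
print(bot.observe())
for n in ["scene","side"]:
    p,d=bot.grab_frame(n); cv2.imwrite(f"pics/{n}0.png",p[:,:,::-1]); np.save(f"pics/{n}0.npy",d); print(n,bot.camera_model(n))
E
```

```text
pics
{'time_s': 0.0, 'joint_positions': array([ 1.20401913e+00,  2.41397326e-01,  3.68423167e-03,  1.33520289e+00,
       -4.38915999e-05,  1.57079910e+00]), 'qvel': array([-0.00107086,  0.00125472,  0.00027151, -0.00023935, -0.00042018,
        0.00172643]), 'effort': array([ 1.01114816e-03, -3.72319472e+01,  2.52408385e+01,  1.68521918e-02,
        2.47028520e-04,  9.39788663e-06]), 'ee_pos': array([0.17908268, 0.46612959, 0.23040552]), 'tool_rot': array([[-9.33486955e-01,  3.58610636e-01, -7.19153714e-04],
       [ 3.58611354e-01,  9.33484825e-01, -1.99440948e-03],
       [-4.38973729e-05, -2.11965192e-03, -9.99997753e-01]]), 'ft_force': array([-0.25320934,  0.53047488,  0.33911716]), 'torque': array([ 0.02156979, -0.01939965,  0.01098825]), 'gripper_width': 0.9968574754811167}
scene {'fx': 459.56321985296347, 'fy': 459.56321985296347, 'cx': 316.07026085972745, 'cy': 236.00930798499434, 'xyz': array([ 0.1614263 , -0.90333077,  0.77955475]), 'rotation': array([[ 0.90927584,  0.25962228, -0.32529019],
       [-0.41616713,  0.55829155, -0.71771545],
       [-0.00472816,  0.7879764 ,  0.61568728]])}
side {'fx': 460.0403760856802, 'fy': 460.0403760856802, 'cx': 321.0448127027279, 'cy': 239.88872969543593, 'xyz': array([0.60116454, 1.0010186 , 0.79045839]), 'rotation': array([[-0.99978625, -0.00132314,  0.02063279],
       [ 0.01747185, -0.58763789,  0.80893538],
       [ 0.01105428,  0.80912296,  0.5875354 ]])}
```

View pics/scene0.png

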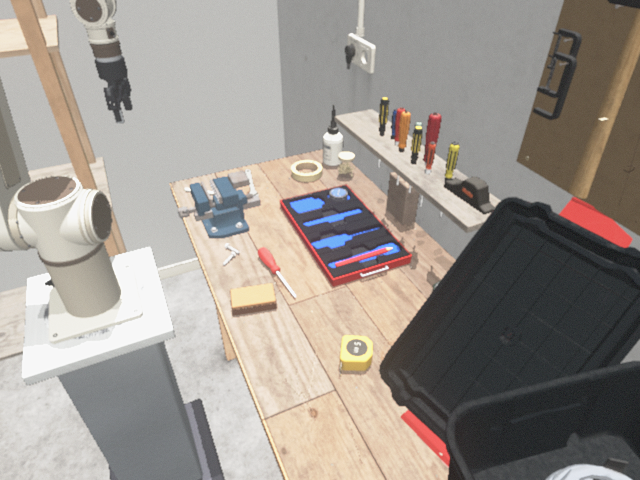

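View pics/side0.png

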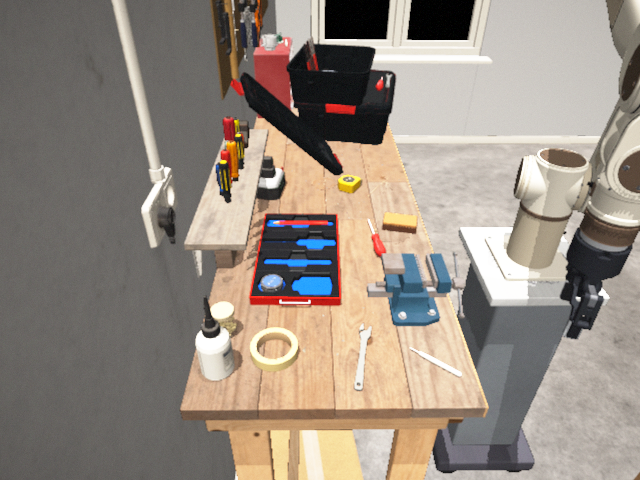

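```bash
cat > h.py <<'E'
import numpy as np,cv2
from bench import bot
def world(n,u,v,d,m=None):
    m=m or bot.camera_model(n)
    u=np.asarray(u,float);v=np.asarray(v,float)
    p=np.stack([(u-m['cx'])/m['fx']*d,-(v-m['cy'])/m['fy']*d,-d],-1)
    return p@np.array(m['rotation']).T+m['xyz']
def planept(n,u,v,z,m=None):
    m=m or bot.camera_model(n)
    r=np.array(m['rotation'])@np.array([(u-m['cx'])/m['fx'],-(v-m['cy'])/m['fy'],-1.])
    return m['xyz']+r*(z-m['xyz'][2])/r[2]
def ortho(n,p,d,x0,x1,y0,y1,z,s,m=None):
    "rectify plane z to top view; rows: x descending, cols: y descending; s px per m"
    m=m or bot.camera_model(n)
    H,W=int((x1-x0)*s),int((y1-y0)*s)
    X=x1-np.arange(H)/s;Y=y1-np.arange(W)/s
    P=np.stack(np.broadcast_arrays(X[:,None],Y[None,:],z),-1)-m['xyz']
    c=P@np.array(m['rotation'])
    u=m['cx']+m['fx']*c[...,0]/-c[...,2]; v=m['cy']-m['fy']*c[...,1]/-c[...,2]
    return cv2.remap(p,u.astype(np.float32),v.astype(np.float32),cv2.INTER_LINEAR)
E
python3 - <<'E'
from h import *
p=cv2.imread('pics/side0.png');d=np.load('pics/side0.npy')
o=ortho('side',p,d,0.2,0.8,-0.45,0.55,0.0,800)
for i in range(0,800,80): cv2.putText(o,f"{0.55-i/800:.2f}",(i,10),0,.35,(0,255,0)); cv2.line(o,(i,0),(i,480),(0,255,0),1)
for j in range(0,480,80): cv2.putText(o,f"{0.8-j/800:.2f}",(0,j+10),0,.35,(0,255,0)); cv2.line(o,(0,j),(800,j),(0,255,0),1)
cv2.imwrite('pics/os.png',o)
p=cv2.imread('pics/scene0.png')
o=ortho('scene',p,d,0.2,0.8,-0.45,0.55,0.0,800)
for i in range(0,800,80): cv2.putText(o,f"{0.55-i/800:.2f}",(i,10),0,.35,(0,255,0)); cv2.line(o,(i,0),(i,480),(0,255,0),1)
for j in range(0,480,80): cv2.putText(o,f"{0.8-j/800:.2f}",(0,j+10),0,.35,(0,255,0)); cv2.line(o,(0,j),(800,j),(0,255,0),1)
cv2.imwrite('pics/oc.png',o)
E
```

```text
(no output)
```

View pics/os.png

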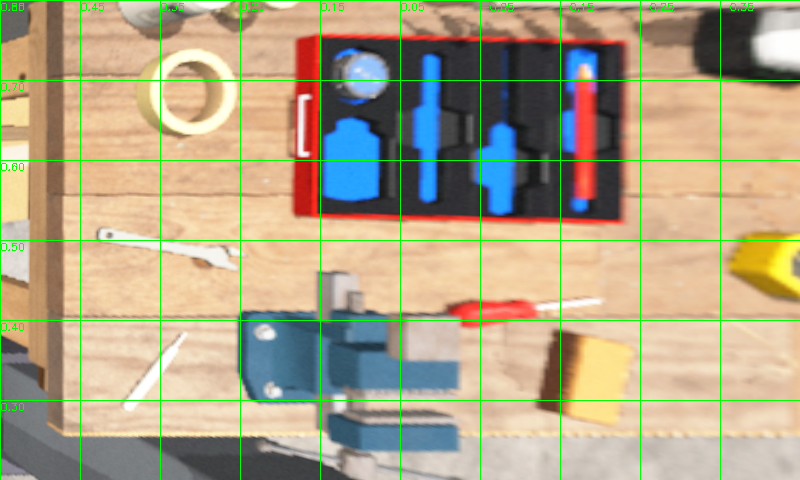

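View pics/oc.png

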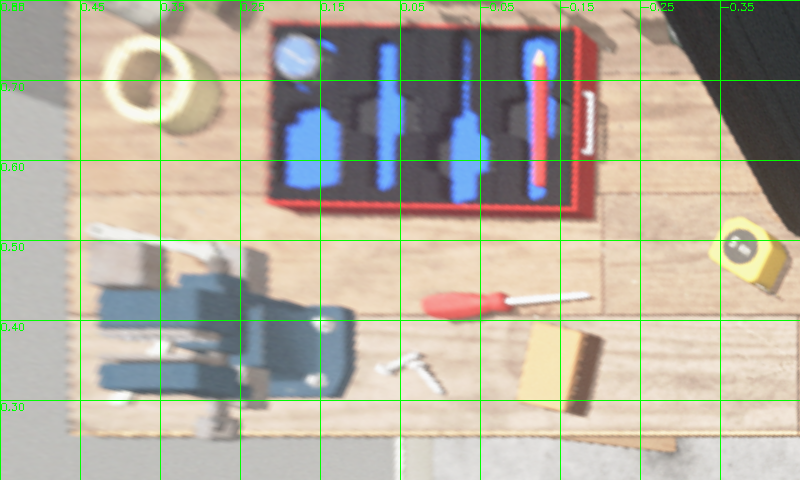

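```bash
python3 - <<'E'
from h import *
from scipy import ndimage
for n in ['side','scene']:
    p=cv2.imread(f'pics/{n}0.png')
    d=np.load(f'pics/{n}0.npy') if n=='side' else np.load('pics/scene0.npy')
    m=bot.camera_model(n)
    v,u=np.mgrid[0:480,0:640]
    W=world(n,u,v,d,m); x,y,z=W[...,0],W[...,1],W[...,2]
    hsv=cv2.cvtColor(p,cv2.COLOR_BGR2HSV)
    ok=(d>0)
    bench=ok&(x>.45)&(x<.52)&(y>-.2)&(y<0.1); print(n,'bench z',np.median(z[bench]),z[bench].std())
    tr=ok&(x>.54)&(x<.76)&(y>-.23)&(y<.19)
    foam=tr&(hsv[...,2]<60)&(z<.08); print('foam z hist',np.percentile(z[foam],[5,25,50,75,95]))
    blue=tr&(hsv[...,0]>95)&(hsv[...,0]<115)&(hsv[...,1]>150)&(hsv[...,2]>120)
    lab,k=ndimage.label(blue)
    for i in range(1,k+1):
        s=lab==i
        if s.sum()>25: print('blue',s.sum(),np.round([x[s].min(),x[s].max(),y[s].min(),y[s].max(),np.median(z[s])],3))
    def rep(nm,s):
        if s.sum()<10: return
        q=W[s]; c=np.median(q[:,:2],0); r=cv2.minAreaRect(q[:,:2].astype(np.float32)*1000)
        print(nm,s.sum(),'rect c',np.round(r[0],1),'size',np.round(r[1],1),'ang',round(r[2],1),'z',np.percentile(q[:,2],[5,50,95]).round(3))
    red=((hsv[...,0]<8)|(hsv[...,0]>172))&(hsv[...,1]>120)&(hsv[...,2]>80)
    rep('pencil',ok&red&(x>.54)&(x<.72)&(y>-.19)&(y<-.1))
    rep('sd handle',ok&red&(x>.38)&(x<.45)&(y>-.2)&(y<.05))
    sd=ok&(x>.39)&(x<.45)&(y>-.19)&(y<.05)&(z>.003)&(z<.06)
    rep('sd all',sd)
    rep('spanner',ok&(x>.44)&(x<.54)&(y>.23)&(y<.46)&(z>.004)&(z<.03))
    rep('tape',ok&(x>.4)&(x<.57)&(y<-.25)&(y>-.45)&(z>.01)&(z<.06))
    rep('mtape',ok&(x>.6)&(x<.76)&(y>.22)&(y<.4)&(z>.01)&(z<.06))
E
```

```text
side bench z 0.0010297221309771287 0.0015726629068431423
foam z hist [0.020569   0.02689722 0.028413   0.02955841 0.03111931]
blue 69 [ 0.682  0.734 -0.165 -0.113  0.021]
blue 50 [ 0.612  0.659 -0.141 -0.112  0.02 ]
blue 296 [ 0.54   0.645 -0.078 -0.008  0.015]
blue 399 [0.549 0.728 0.023 0.071 0.02 ]
blue 652 [0.55  0.652 0.096 0.178 0.017]
pencil 227 rect c [ 619.8 -160.1] size [ 52.4 148.9] ang 88.3 z [0.019 0.026 0.03 ]
sd handle 195 rect c [415.1 -49. ] size [ 24.8 104.7] ang 6.6 z [0.002 0.023 0.03 ]
sd all 310 rect c [419.8 -73.8] size [231.5  58.8] ang 89.6 z [0.003 0.019 0.03 ]
spanner 552 rect c [493.1 345.8] size [ 92.3 227.7] ang 0.6 z [0.004 0.009 0.012]
tape 365 rect c [ 500.3 -408.9] size [ 77.8 133.6] ang 67.3 z [0.013 0.034 0.053]
mtape 988 rect c [682.  331.1] size [ 99.6 104.2] ang 4.8 z [0.012 0.024 0.027]
scene bench z -0.0020863396462285633 0.001521683961000471
foam z hist [0.02136151 0.0218268  0.0224084  0.02299001 0.02345529]
pencil 213 rect c [ 610.  -164.1] size [ 82.9 165.4] ang 75.6 z [0.022 0.024 0.026]
sd handle 112 rect c [410.7 -40.8] size [ 21.7 112.9] ang 9.2 z [0.011 0.017 0.023]
sd all 365 rect c [421.2 -98.9] size [ 30.4 181.3] ang 6.2 z [0.007 0.018 0.027]
spanner 105 rect c [495.5 342.9] size [169.3  24.1] ang 81.5 z [0.004 0.006 0.009]
tape 999 rect c [ 487.1 -404.1] size [ 74.1 101.7] ang 74.1 z [0.015 0.033 0.035]
mtape 329 rect c [685.9 323.5] size [105.   99.2] ang 67.2 z [0.011 0.02  0.024]
```

```bash
python3 - <<'E'
from h import *
m=bot.camera_model('wrist');print(m)
p,d=bot.grab_frame('wrist');cv2.imwrite('pics/w0.png',p[:,:,::-1])
o=bot.observe();R=o['tool_rot'];print(R.T@(m['xyz']-o['ee_pos']),R.T@m['rotation'])
# vise height
for n in ['side','scene']:
    d=np.load(f'pics/{n}0.npy');v,u=np.mgrid[0:480,0:640];W=world(n,u,v,d).reshape(-1,3)
    s=W[(d.ravel()>0)&(W[:,0]>.2)&(W[:,0]<.53)&(W[:,1]>0)&(W[:,1]<.27)]
    t=s[(s[:,2]>.02)];print(n,t.min(0),t.max(0),[ (a,s[(s[:,0]>a)&(s[:,0]<a+.03)][:,2].max().round(3), s[(s[:,0]>a)&(s[:,0]<a+.03)&(s[:,2]>.02)][:,1].max().round(3) if ((s[:,0]>a)&(s[:,0]<a+.03)&(s[:,2]>.02)).any() else 0) for a in np.arange(.25,.5,.03).round(2)])
    t=W[(d.ravel()>0)&(W[:,0]>.5)&(W[:,0]<.9)&(W[:,1]>-.3)&(W[:,1]<.2)&(W[:,2]>.05)]
    if len(t): print('behind tray',t.min(0), np.percentile(t,5,axis=0))
E
```

```text
{'fx': 415.8677448399608, 'fy': 415.8677448399608, 'cx': 320.212120113821, 'cy': 232.436710313642, 'xyz': array([0.11498227, 0.49063207, 0.37268888]), 'rotation': array([[ 0.35833204, -0.89898173, -0.25185312],
       [ 0.93359261,  0.34454656,  0.09845055],
       [-0.00173012, -0.2704062 ,  0.96274477]])}
[ 0.06861699 -0.00052116 -0.14207157] [[ 2.82291391e-04  9.62751346e-01  2.70388177e-01]
 [ 9.99999953e-01 -3.04366529e-04  3.97129348e-05]
 [ 1.20530793e-04  2.70388153e-01 -9.62751386e-01]]
side [0.23928838 0.00030776 0.02003303] [0.52994356 0.24961506 0.14186285] [(np.float64(0.25), np.float64(0.117), np.float64(0.25)), (np.float64(0.28), np.float64(0.121), np.float64(0.239)), (np.float64(0.31), np.float64(0.122), np.float64(0.237)), (np.float64(0.34), np.float64(0.122), np.float64(0.239)), (np.float64(0.37), np.float64(0.14), np.float64(0.244)), (np.float64(0.4), np.float64(0.142), np.float64(0.225)), (np.float64(0.43), np.float64(0.142), np.float64(0.212)), (np.float64(0.46), np.float64(0.059), np.float64(0.198)), (np.float64(0.49), np.float64(0.008), 0)]
behind tray [ 0.73502581 -0.29975589  0.05016125] [ 0.75412166 -0.24742114  0.22786497]
scene [0.2433714  0.00688117 0.02001012] [0.52996657 0.23549267 0.13772279] [(np.float64(0.25), np.float64(0.114), np.float64(0.185)), (np.float64(0.28), np.float64(0.117), np.float64(0.234)), (np.float64(0.31), np.float64(0.119), np.float64(0.231)), (np.float64(0.34), np.float64(0.119), np.float64(0.233)), (np.float64(0.37), np.float64(0.136), np.float64(0.235)), (np.float64(0.4), np.float64(0.138), np.float64(0.209)), (np.float64(0.43), np.float64(0.137), np.float64(0.21)), (np.float64(0.46), np.float64(0.055), np.float64(0.194)), (np.float64(0.49), np.float64(0.008), 0)]
behind tray [ 0.73675088 -0.29999852  0.05000085] [ 0.76070667 -0.28575317  0.12071624]
```

View pics/w0.png

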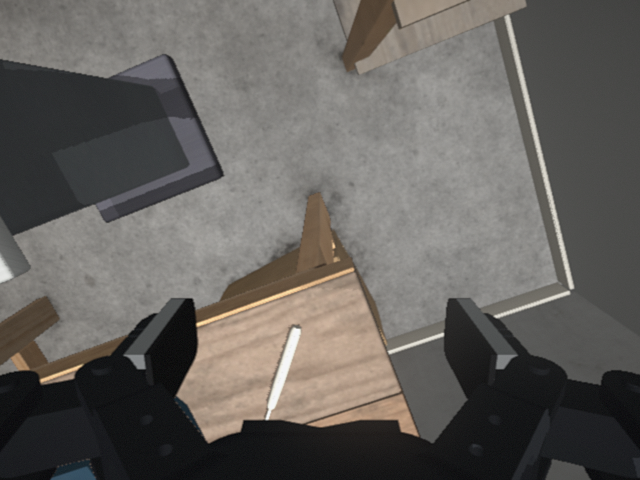

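servo_tool --motion '[[[0.026,-0.029,0.005],4],[[0.052,-0.058,0.01],8],[[0.078,-0.087,0.015],12],[[0.104,-0.116,0.02],16],[[0.13,-0.145,0.025],21]]'

```text
time_s: 0.57
ee_pos: [0.3099, 0.3202, 0.2563]
tool_rot: [[-1.0, -0.004, -0.0], [-0.004, 1.0, -0.0], [0.0, -0.0, -1.0]]
ft_force: [-0.2, 0.0, -0.6]
gripper_width: 1.0
```

servo_tool --motion '[[[0.026,-0.029,0.005],0],[[0.052,-0.058,0.01],0],[[0.078,-0.087,0.015],0],[[0.104,-0.116,0.02],0],[[0.13,-0.145,0.025],0]]'

```text
time_s: 0.98
ee_pos: [0.4401, 0.175, 0.2814]
tool_rot: [[-1.0, 0.0, -0.0], [0.0, 1.0, 0.0], [0.0, 0.0, -1.0]]
ft_force: [0.4, 1.6, -0.2]
gripper_width: 1.001
```

servo_tool --motion '[[[0.026,-0.029,0.005],0],[[0.052,-0.058,0.01],0],[[0.078,-0.087,0.015],0],[[0.104,-0.116,0.02],0],[[0.13,-0.145,0.02],0]]'

```text
time_s: 1.4
ee_pos: [0.5706, 0.03, 0.3021]
tool_rot: [[-1.0, 0.001, 0.001], [0.001, 1.0, 0.0], [-0.001, 0.0, -1.0]]
ft_force: [0.2, 1.3, 0.4]
gripper_width: 1.004
```

servo_tool --motion '[[[0.025,-0.01,0],0],[[0.05,-0.02,0],0],[[0.05,-0.03,0],0],[[0.05,-0.03,0],0]]' --gripper 50

```text
time_s: 1.73
ee_pos: [0.6197, -0.0004, 0.2991]
tool_rot: [[-1.0, 0.003, -0.004], [0.003, 1.0, -0.001], [0.004, -0.001, -1.0]]
ft_force: [-0.5, -0.1, 0.7]
gripper_width: 0.504
```

```bash
python3 - <<'E'
from h import *
m=bot.camera_model('wrist')
p,d=bot.grab_frame('wrist');cv2.imwrite('pics/w1.png',p[:,:,::-1]);np.save('pics/w1.npy',d);np.save('pics/w1m.npy',m,allow_pickle=True)
E
```

```text
(no output)
```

View pics/w1.png

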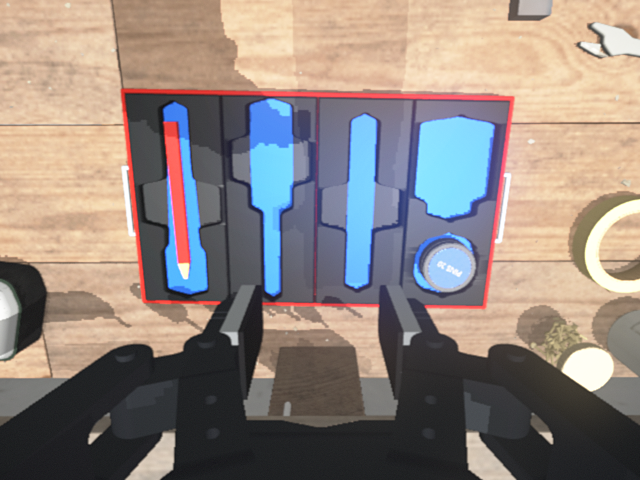

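```bash
python3 - <<'E'
from h import *
p=cv2.imread('pics/w1.png');m=np.load('pics/w1m.npy',allow_pickle=True).item()
d=np.load('pics/w1.npy');v,u=np.mgrid[0:480,0:640];W=world('wrist',u,v,d,m)
hsv=cv2.cvtColor(p,cv2.COLOR_BGR2HSV)
for nm,(c,r) in {'foam':(345,282),'foam2':(130,250),'bench':(60,70),'floorP':(362,150),'floorS':(270,130),'floorT':(450,150),'pencil':(180,180),'rim':(300,95)}.items():
    print(nm,W[r-2:r+3,c-2:c+3].reshape(-1,3).mean(0).round(4))
o=ortho('wrist',p,d,.52,.76,-.22,.22,.026,1800,m)
for y in np.arange(-.2,.21,.05):
    i=int((.22-y)*1800);cv2.line(o,(i,0),(i,6),(0,255,0),1);cv2.putText(o,f"{y:.2f}",(i,16),0,.35,(0,255,0))
for x in np.arange(.54,.76,.04):
    j=int((.76-x)*1800);cv2.line(o,(0,j),(8,j),(0,255,0),1);cv2.putText(o,f"{x:.2f}",(10,j),0,.35,(0,255,0))
cv2.imwrite('pics/o1.png',o); print(o.shape)
E
```

```text
foam [0.7227 0.0256 0.0237]
foam2 [ 6.938e-01 -2.135e-01 -6.000e-04]
bench [ 0.5054 -0.2599 -0.0009]
floorP [0.5832 0.041  0.0184]
floorS [ 0.5636 -0.0509  0.0135]
floorT [0.5836 0.1299 0.0156]
pencil [ 0.6118 -0.1416  0.0254]
rim [ 0.531  -0.0198  0.026 ]
(432, 792, 3)
```

View pics/o1.png

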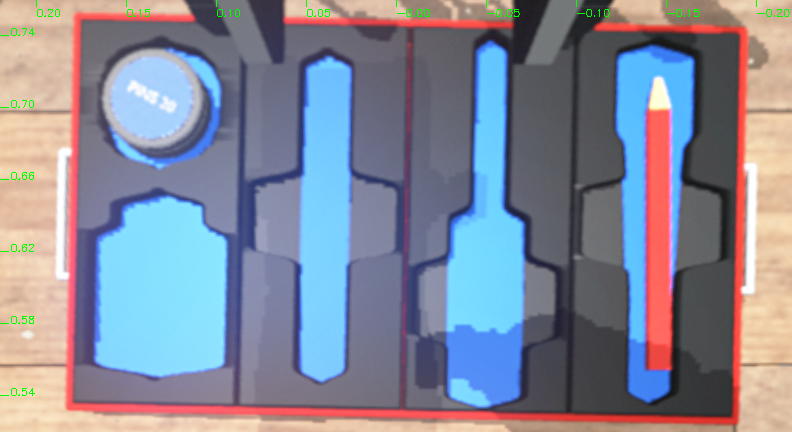

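```bash
python3 - <<'E'
from h import *
p=cv2.imread('pics/w1.png');m=np.load('pics/w1m.npy',allow_pickle=True).item();print(m['xyz'])
S=2000
def mask(z,f,y0,y1):
    o=ortho('wrist',p,None,.52,.76,y0,y1,z,S,m);h=cv2.cvtColor(o,cv2.COLOR_BGR2HSV);return f(h)
blue=lambda h:(h[...,0]>95)&(h[...,0]<118)&(h[...,1]>130)&(h[...,2]>100)
red=lambda h:((h[...,0]<8)|(h[...,0]>172))&(h[...,1]>120)&(h[...,2]>120)
def lines(nm,M,y1,xs):
    c=[]
    for x in xs:
        r=M[int((.76-x)*S)]; i=np.where(r)[0]
        if len(i): c.append((x,y1-i.min()/S,y1-i.max()/S))
    c=np.array(c); mid=c[:,1:].mean(1); k=np.polyfit(c[:,0]-.638,mid,1); print(nm,'mid y at .638',k[1].round(4),'slope deg',np.degrees(k[0]).round(2),'width',np.median(c[:,1]-c[:,2]).round(4))
def ext(nm,M):
    j,i=np.where(M);print(nm,'x ext',.76-j.max()/S,.76-j.min()/S)
M=mask(.017,blue,0,.09);lines('pencil groove',M,.09,np.arange(.56,.715,.005));ext('pg',M)
M=mask(.012,blue,-.1,0);lines('sd blade',M,0,np.arange(.66,.72,.005));lines('sd handle',M,0,np.arange(.55,.62,.005));ext('sd',M)
M=mask(.014,blue,.09,.18);lines('tape case',M,.18,np.arange(.56,.62,.005))
M=mask(.017,blue,-.19,-.1);lines('spanner cut all',M,-.1,np.arange(.56,.72,.005));lines('jaws',M,-.1,np.arange(.70,.72,.003));ext('sp',M)
M=mask(.024,red,-.175,-.11);lines('pencil',M,-.11,np.arange(.56,.69,.005));ext('pencil red',M)
E
```

```text
[ 5.51403058e-01 -4.40253354e-04  4.41499656e-01]
pencil groove mid y at .638 0.0504 slope deg -2.08 width 0.0615
pg x ext 0.548 0.733
sd blade mid y at .638 -0.0525 slope deg -1.29 width 0.019
sd handle mid y at .638 -0.0367 slope deg 10.51 width 0.0438
sd x ext 0.533 0.744
tape case mid y at .638 0.1288 slope deg -5.38 width 0.0758
spanner cut all mid y at .638 -0.1425 slope deg -4.93 width 0.0312
jaws mid y at .638 -0.1461 slope deg -0.51 width 0.0445
sp x ext 0.536 0.7395
pencil mid y at .638 -0.1462 slope deg 0.53 width 0.0115
pencil red x ext 0.5245 0.749
```

servo_tool --motion '[[[0.004,-0.036,-0.015],0],[[0.008,-0.073,-0.03],0],[[0.012,-0.11,-0.045],0],[[0.016,-0.146,-0.06],0],[[0.016,-0.146,-0.1],0]]'

```text
time_s: 2.2
ee_pos: [0.6377, -0.1504, 0.2068]
tool_rot: [[-1.0, 0.006, 0.012], [0.006, 1.0, -0.005], [-0.012, -0.005, -1.0]]
ft_force: [1.2, 0.6, 0.3]
gripper_width: 0.502
```

servo_tool --motion '[[[0,0,-0.04],0],[[0,0,-0.08],0],[[0,0,-0.11],0],[[0,0,-0.13],0],[[0,0,-0.13],0]]'

```text
time_s: 2.62
ee_pos: [0.6304, -0.142, 0.0663]
tool_rot: [[-1.0, -0.001, -0.01], [-0.001, 1.0, 0.003], [0.01, 0.003, -1.0]]
ft_force: [0.1, 0.1, 0.3]
gripper_width: 0.499
```

servo_tool --motion '[[[0,0,0],0],[[0,0,0],0]]'

```text
time_s: 2.78
ee_pos: [0.6364, -0.1438, 0.0739]
tool_rot: [[-1.0, -0.001, 0.003], [-0.001, 1.0, -0.001], [-0.003, -0.001, -1.0]]
ft_force: [0.2, -0.6, 0.8]
gripper_width: 0.5
```

```bash
python3 - <<'E'
from h import *
print(bot.observe()['ee_pos'])
m=bot.camera_model('wrist')
p,d=bot.grab_frame('wrist');cv2.imwrite('pics/w2.png',p[:,:,::-1])
E
```

```text
[ 0.63639187 -0.14375067  0.07388621]
```

View pics/w2.png

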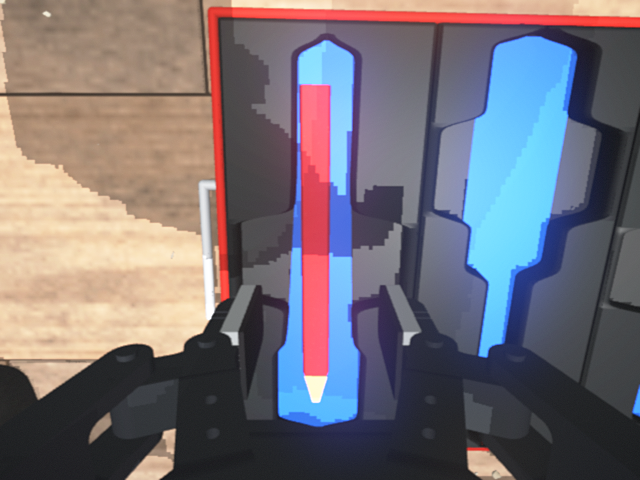

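servo_tool --motion '[[[0,-0.001,-0.02],0],[[0,-0.002,-0.036],0],[[0,-0.002,-0.046],0],[[0,-0.002,-0.046],0],[[0,-0.002,-0.046],0]]'

```text
time_s: 3.25
ee_pos: [0.6357, -0.1462, 0.0262]
tool_rot: [[-1.0, 0.0, 0.001], [0.0, 1.0, -0.0], [-0.001, -0.0, -1.0]]
ft_force: [0.8, 0.5, -0.2]
gripper_width: 0.5
```

servo_tool --motion '[[[0,0,-0.004],0],[[0,0,-0.006],0],[[0,0,-0.006],0],[[0,0,-0.006],0]]'

```text
time_s: 3.58
ee_pos: [0.6355, -0.1463, 0.0197]
tool_rot: [[-1.0, 0.0, 0.001], [0.0, 1.0, -0.0], [-0.001, -0.0, -1.0]]
ft_force: [0.2, 0.4, -0.5]
gripper_width: 0.503
```

servo_tool --motion '[[[0,0,0],0],[[0,0,0],0],[[0,0,0],0],[[0,0,0],0],[[0,0,0],0]]' --gripper 0 --squeeze 30

```text
time_s: 4.0
ee_pos: [0.6356, -0.1463, 0.0197]
tool_rot: [[-1.0, 0.0, 0.001], [0.0, 1.0, -0.0], [-0.001, -0.0, -1.0]]
ft_force: [-0.2, 0.9, 1.1]
gripper_width: 0.146
```

servo_tool --motion '[[[0,0,0.02],0],[[0,0,0.05],0],[[0,0.035,0.06],0],[[0.002,0.075,0.06],0],[[0.003,0.115,0.06],0]]'

```text
time_s: 4.42
ee_pos: [0.6394, -0.0312, 0.0809]
tool_rot: [[-1.0, 0.003, 0.003], [0.003, 1.0, -0.0], [-0.003, -0.0, -1.0]]
ft_force: [0.3, 1.5, -0.0]
gripper_width: 0.145
```

servo_tool --motion '[[[0.001,0.035,0],-1],[[0.001,0.06,0],-1],[[0.001,0.071,0],-1],[[0.001,0.071,0],-1],[[0.001,0.071,0],-1]]'

```text
time_s: 4.83
ee_pos: [0.6392, 0.0396, 0.0791]
tool_rot: [[-1.0, 0.017, -0.0], [0.017, 1.0, -0.001], [0.0, -0.001, -1.0]]
ft_force: [0.2, 0.5, 0.0]
gripper_width: 0.147
```

```bash
python3 - <<'E'
from h import *
print(bot.observe()['ee_pos'])
p,d=bot.grab_frame('wrist');cv2.imwrite('pics/w3.png',p[:,:,::-1])
E
```

```text
[0.63916979 0.03957444 0.07910593]
```

View pics/w3.png

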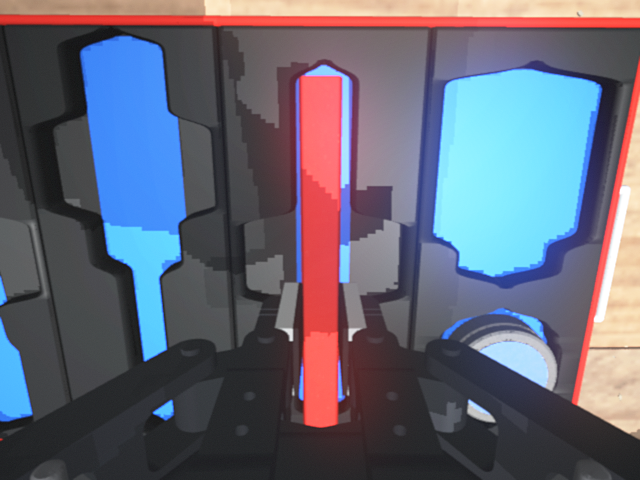

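servo_tool --motion '[[[0,0,-0.025],0],[[0,0,-0.045],0],[[0,0,-0.055],0],[[0,0,-0.0585],0],[[0,0,-0.0585],0]]'

```text
time_s: 5.3
ee_pos: [0.6385, 0.0377, 0.0204]
tool_rot: [[-1.0, 0.02, -0.002], [0.02, 1.0, -0.001], [0.002, -0.001, -1.0]]
ft_force: [-0.6, -0.1, 0.4]
gripper_width: 0.149
```

servo_tool --motion '[[[0,0,0],0],[[0,0,0],0],[[0,0,0.001],0],[[0,0,0.003],0]]' --gripper 42

```text
time_s: 5.63
ee_pos: [0.6395, 0.0395, 0.024]
tool_rot: [[-1.0, 0.018, 0.0], [0.018, 1.0, 0.0], [-0.0, 0.0, -1.0]]
ft_force: [0.2, 0.3, -0.3]
gripper_width: 0.421
```

servo_tool --motion '[[[0,0,0.03],0],[[0,0,0.07],0],[[0,0.02,0.1],0],[[-0.02,0.05,0.14],0],[[-0.04,0.08,0.17],0]]'

```text
time_s: 6.05
ee_pos: [0.6074, 0.1088, 0.1849]
tool_rot: [[-1.0, 0.02, 0.003], [0.02, 1.0, 0.0], [-0.003, 0.0, -1.0]]
ft_force: [0.5, 0.8, 0.1]
gripper_width: 0.42
```

```bash
python3 - <<'E'
from h import *
o=bot.observe();print(o['ee_pos'],o['joint_positions'])
p,d=bot.grab_frame('wrist');cv2.imwrite('pics/w4.png',p[:,:,::-1])
E
```

```text
[0.60742936 0.10884406 0.18491014] [ 1.77384264e-01  4.93739535e-01  2.53715366e-01  1.32771765e+00
 -1.58467689e-04  1.97435214e-01]
```

View pics/w4.png

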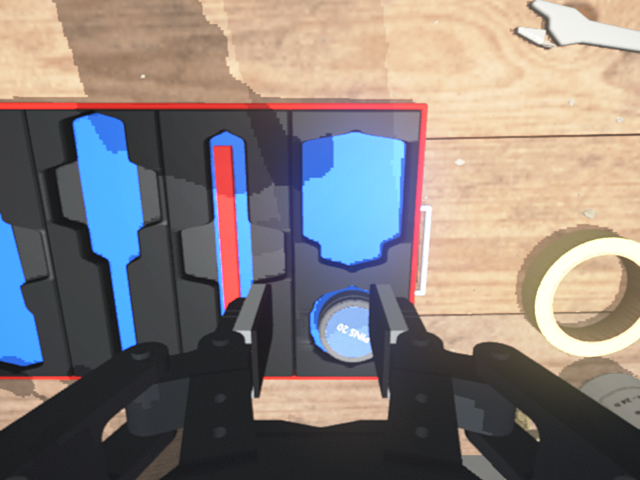

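servo_tool --motion '[[[-0.01,0.02,0.01],-7],[[-0.02,0.04,0.02],-14],[[-0.03,0.06,0.03],-21],[[-0.04,0.08,0.035],-28],[[-0.05,0.1,0.04],-35]]' --gripper 60

```text
time_s: 6.52
ee_pos: [0.5563, 0.21, 0.2234]
tool_rot: [[-0.805, 0.593, 0.002], [0.593, 0.805, 0.001], [-0.001, 0.001, -1.0]]
ft_force: [0.3, 0.4, 0.7]
gripper_width: 0.601
```

servo_tool --motion '[[[-0.01,0.025,0],-7],[[-0.02,0.05,0],-14],[[-0.03,0.075,0],-21],[[-0.04,0.1,0],-28],[[-0.05,0.125,0],-35]]'

```text
time_s: 6.93
ee_pos: [0.506, 0.3351, 0.2227]
tool_rot: [[-0.32, 0.947, 0.001], [0.947, 0.32, 0.0], [0.0, 0.001, -1.0]]
ft_force: [1.1, 0.3, 0.6]
gripper_width: 0.601
```

servo_tool --motion '[[[0,0.005,0],-7],[[0,0.01,0],-14],[[0,0.01,0],-21],[[0,0.01,0],-28],[[0,0.01,0],-28]]'

```text
time_s: 7.35
ee_pos: [0.5064, 0.3442, 0.2225]
tool_rot: [[0.158, 0.987, 0.0], [0.987, -0.158, 0.0], [0.0, 0.0, -1.0]]
ft_force: [0.5, -0.5, 0.4]
gripper_width: 0.599
```

servo_tool --motion '[[[0,0,0],0],[[0,0,0],0]]'

```text
time_s: 7.52
ee_pos: [0.5066, 0.3438, 0.2225]
tool_rot: [[0.154, 0.988, 0.0], [0.988, -0.154, 0.0], [0.0, 0.0, -1.0]]
ft_force: [0.0, -0.5, 0.6]
gripper_width: 0.6
```

```bash
python3 - <<'E'
from h import *
o=bot.observe();print(o['ee_pos'],o['tool_rot'])
m=bot.camera_model('wrist');p,d=bot.grab_frame('wrist');cv2.imwrite('pics/w5.png',p[:,:,::-1]);np.save('pics/w5m.npy',m,allow_pickle=True)
o=ortho('wrist',p[:,:,::-1].copy(),None,.42,.56,.22,.46,.0085,3200,m)
for y in np.arange(.24,.46,.02):
    i=int((.46-y)*3200);cv2.line(o,(i,0),(i,6),(0,0,255),1);cv2.putText(o,f"{y:.2f}",(i,16),0,.35,(0,0,255))
for x in np.arange(.44,.56,.02):
    j=int((.56-x)*3200);cv2.line(o,(0,j),(8,j),(0,0,255),1);cv2.putText(o,f"{x:.2f}",(10,j),0,.35,(0,0,255))
cv2.imwrite('pics/o5.png',o)
E
```

```text
[0.50657781 0.34384053 0.22245056] [[ 1.54251882e-01  9.88031541e-01  1.75947645e-04]
 [ 9.88031554e-01 -1.54251893e-01  5.11535778e-05]
 [ 7.76816055e-05  1.65951289e-04 -9.99999983e-01]]
```

View pics/w5.png

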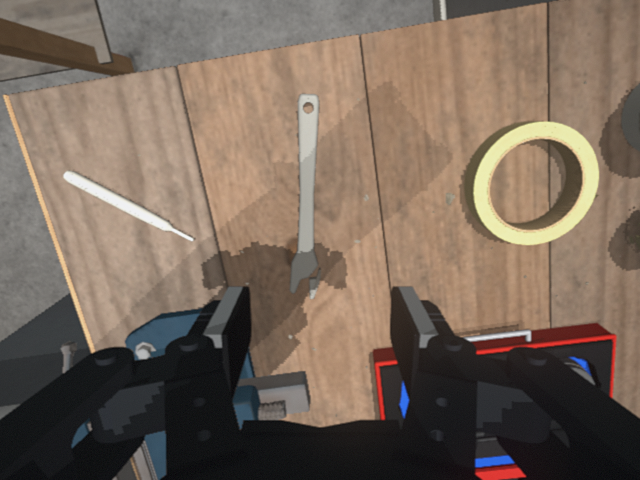

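View pics/o5.png

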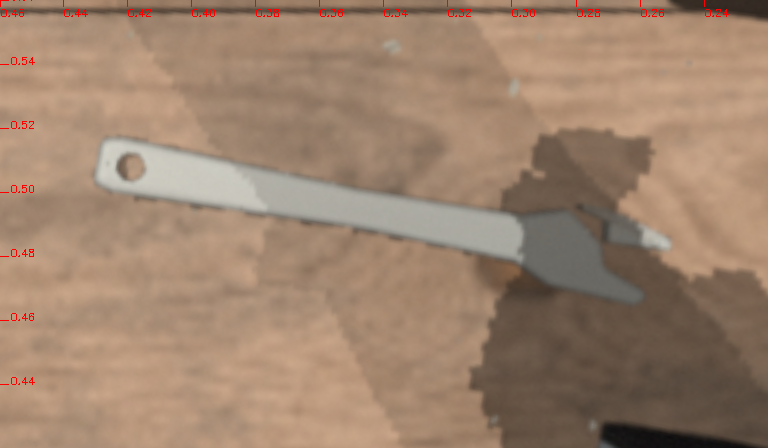

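servo_tool --motion '[[[-0.005,-0.002,-0.03],-1],[[-0.01,-0.004,-0.065],-2],[[-0.0135,-0.0045,-0.1],-2],[[-0.0135,-0.0045,-0.135],-2],[[-0.0135,-0.0045,-0.16],-2]]'

```text
time_s: 7.98
ee_pos: [0.4915, 0.3383, 0.0594]
tool_rot: [[0.19, 0.982, -0.003], [0.982, -0.19, -0.002], [-0.002, -0.002, -1.0]]
ft_force: [-0.9, 0.3, 0.2]
gripper_width: 0.601
```

servo_tool --motion '[[[0,0,-0.02],0],[[0,0,-0.035],0],[[0,0,-0.045],0],[[0,0,-0.045],0],[[0,0,-0.045],0]]'

```text
time_s: 8.4
ee_pos: [0.4931, 0.3393, 0.0174]
tool_rot: [[0.191, 0.982, -0.0], [0.982, -0.191, -0.0], [-0.0, -0.0, -1.0]]
ft_force: [0.4, 0.3, -0.3]
gripper_width: 0.597
```

servo_tool --motion '[[[0,0,-0.008],0],[[0,0,-0.0135],0],[[0,0,-0.0135],0]]'

```text
time_s: 8.65
ee_pos: [0.4928, 0.3393, 0.0034]
tool_rot: [[0.191, 0.982, -0.0], [0.982, -0.191, -0.0], [-0.0, -0.0, -1.0]]
ft_force: [-0.5, -0.1, -0.0]
gripper_width: 0.597
```

servo_tool --motion '[[[0,0,0],0],[[0,0,0],0],[[0,0,0],0],[[0,0,0],0],[[0,0,0],0]]' --gripper 0 --squeeze 60

```text
time_s: 9.07
ee_pos: [0.4933, 0.3397, 0.0046]
tool_rot: [[0.191, 0.982, 0.001], [0.982, -0.191, 0.001], [0.001, 0.001, -1.0]]
ft_force: [-0.7, -1.1, 3.9]
gripper_width: 0.228
```

```bash
python3 - <<'E'
from h import *
o=bot.observe();print(o['ee_pos'],o['gripper_width'])
p,d=bot.grab_frame('wrist');cv2.imwrite('pics/w6.png',p[:,:,::-1])
E
```

```text
[0.49331045 0.33966505 0.00458458] 0.2282091118870775
```

View pics/w6.png

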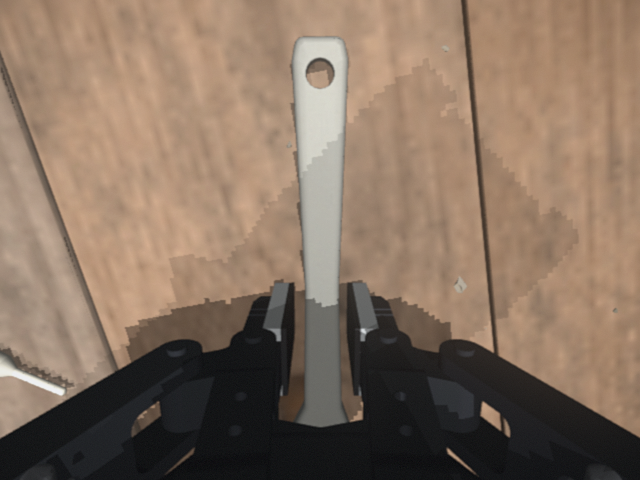

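servo_tool --motion '[[[0,0,0.02],0],[[0,0,0.06],0],[[0,0,0.1],0],[[0,0,0.14],0],[[0,0,0.175],0]]'

```text
time_s: 9.53
ee_pos: [0.493, 0.3394, 0.1809]
tool_rot: [[0.191, 0.982, 0.001], [0.982, -0.191, 0.0], [0.0, 0.0, -1.0]]
ft_force: [0.7, -0.2, -1.8]
gripper_width: 0.225
```

```bash
python3 - <<'E'
from h import *
o=bot.observe();e=o['ee_pos'];print(e,o['gripper_width'],o['ft_force'],o['joint_positions'])
m=bot.camera_model('wrist');p,d=bot.grab_frame('wrist');cv2.imwrite('pics/w7.png',p[:,:,::-1])
# in-hand: rectify plane z=e+0.004 in tool frame
for r in (30,38,45): 
  q=planept('wrist',320,r,e[2]+.004,m)-e; print(r,o['tool_rot'].T@q)
E
```

```text
[0.492967   0.33939579 0.18088485] 0.22520451621531065 [ 0.65607075 -0.23536597 -1.77447726] [ 6.02972149e-01  4.59952806e-01  1.89268058e-01  1.29952670e+00
 -4.45277464e-05  2.36598702e+00]
30 [ 0.093113   -0.00024131 -0.00396413]
38 [ 0.09088177 -0.00024104 -0.00396499]
45 [ 0.08891193 -0.00024081 -0.00396575]
```

View pics/w7.png

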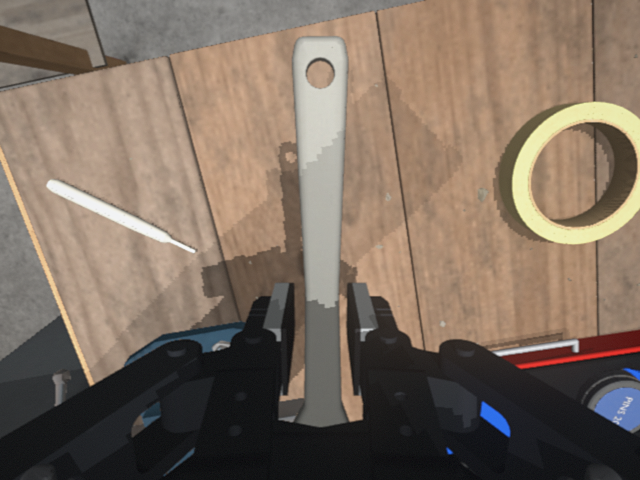

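servo_tool --motion '[[[0.012,-0.034,0],7],[[0.024,-0.068,0],14],[[0.036,-0.102,0],21],[[0.048,-0.136,0],28],[[0.06,-0.17,0],35]]'

```text
time_s: 10.0
ee_pos: [0.5528, 0.1684, 0.178]
tool_rot: [[-0.411, 0.912, -0.001], [0.912, 0.411, -0.0], [0.0, -0.001, -1.0]]
ft_force: [0.9, 0.8, -1.1]
gripper_width: 0.228
```

servo_tool --motion '[[[0.012,-0.034,0],7],[[0.024,-0.068,0],14],[[0.036,-0.102,0],21],[[0.048,-0.136,0],28],[[0.06,-0.17,0],35]]'

```text
time_s: 10.42
ee_pos: [0.6129, -0.0018, 0.1779]
tool_rot: [[-0.859, 0.512, -0.001], [0.512, 0.859, 0.0], [0.001, -0.001, -1.0]]
ft_force: [0.1, -0.2, -2.0]
gripper_width: 0.229
```

servo_tool --motion '[[[0.008,-0.034,-0.01],7],[[0.016,-0.068,-0.03],14],[[0.022,-0.102,-0.06],21],[[0.023,-0.136,-0.09],28],[[0.023,-0.144,-0.09],30]]'

```text
time_s: 10.83
ee_pos: [0.632, -0.1476, 0.0819]
tool_rot: [[-1.0, 0.019, -0.01], [0.019, 1.0, 0.0], [0.01, 0.0, -1.0]]
ft_force: [-1.5, 0.4, -2.9]
gripper_width: 0.227
```

servo_tool --motion '[[[0,0,0],0],[[0,0,0],0]]'

```text
time_s: 11.0
ee_pos: [0.6348, -0.1448, 0.087]
tool_rot: [[-1.0, 0.022, -0.003], [0.022, 1.0, 0.001], [0.003, 0.001, -1.0]]
ft_force: [-0.1, 0.2, -0.8]
gripper_width: 0.226
```

```bash
python3 - <<'E'
from h import *
o=bot.observe();e=o['ee_pos'];print(e,o['gripper_width'],o['ft_force'],o['joint_positions'])
p,d=bot.grab_frame('wrist');cv2.imwrite('pics/w8.png',p[:,:,::-1])
E
```

```text
[ 0.6348404  -0.14479444  0.08701299] 0.2263367996240319 [-0.10682021  0.21160834 -0.81180339] [-2.24471994e-01  6.28164286e-01  2.20253881e-01  1.16587196e+00
  4.88816739e-04 -2.01998110e-01]
```

View pics/w8.png

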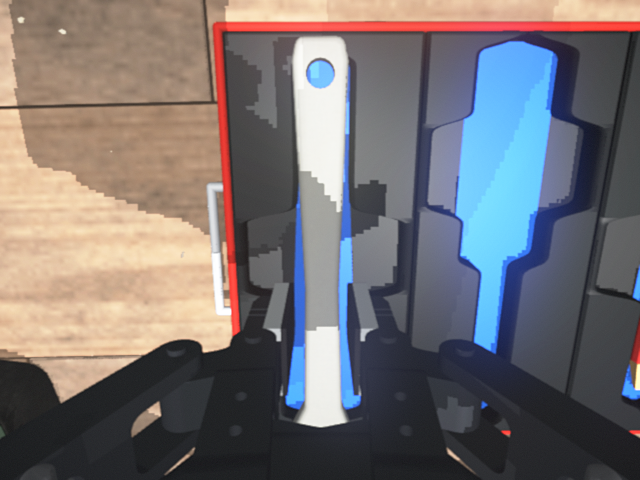

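```bash
python3 - <<'E'
from h import *
P=lambda u,v,z:planept('wrist',u,v,z)[:2].round(4)
print('seam',P(425,40,.026),P(411,270,.026))
print('rim',P(217,30,.026),P(238,330,.026))
print('notch L/R top',P(247,250,.026),P(402,250,.026),'floor',P(258,250,.017),P(393,250,.017))
print('jaws',P(286,400,.017),P(360,400,.017))
E
python3 - <<'E'
import cv2
p=cv2.imread('pics/w8.png');cv2.imwrite('pics/w8z.png',cv2.resize(p[20:440,200:440],None,fx=1.9,fy=1.4,interpolation=cv2.INTER_CUBIC))
E
```

```text
seam [ 0.535  -0.0947] [ 0.6458 -0.0968]
rim [ 0.529  -0.1884] [ 0.6789 -0.19  ]
notch L/R top [ 0.633 -0.182] [ 0.6347 -0.1018] floor [ 0.6361 -0.1777] [ 0.6376 -0.1049]
jaws [ 0.7311 -0.1667] [ 0.732  -0.1222]
```

View pics/w8z.png

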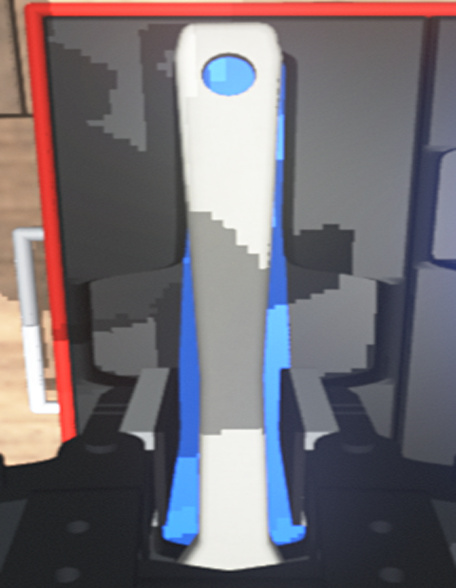

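servo_tool --motion '[[[0,0.0015,-0.02],0],[[0.001,0.0025,-0.04],0],[[0.001,0.0025,-0.05],0],[[0.001,0.0025,-0.055],0],[[0.001,0.0025,-0.055],0]]'

```text
time_s: 11.47
ee_pos: [0.6363, -0.1402, 0.0332]
tool_rot: [[-1.0, 0.018, -0.002], [0.018, 1.0, 0.0], [0.002, 0.0, -1.0]]
ft_force: [0.1, 0.5, -1.4]
gripper_width: 0.227
```

servo_tool --motion '[[[0,0,-0.005],0],[[0,0,-0.01],0],[[0,0,-0.0105],0],[[0,0,-0.0105],0]]'

```text
time_s: 11.8
ee_pos: [0.6372, -0.1416, 0.0237]
tool_rot: [[-1.0, 0.02, 0.001], [0.02, 1.0, -0.0], [-0.001, -0.0, -1.0]]
ft_force: [-0.7, 0.1, -1.6]
gripper_width: 0.23
```

```bash
python3 - <<'E'
from h import *
o=bot.observe();e=o['ee_pos'];print(e,o['gripper_width'],o['ft_force'])
p,d=bot.grab_frame('wrist');cv2.imwrite('pics/w9.png',p[:,:,::-1])
E
```

```text
[ 0.63716007 -0.14157277  0.02374533] 0.23029459899488083 [-0.66423686  0.09506058 -1.61806967]
```

View pics/w9.png

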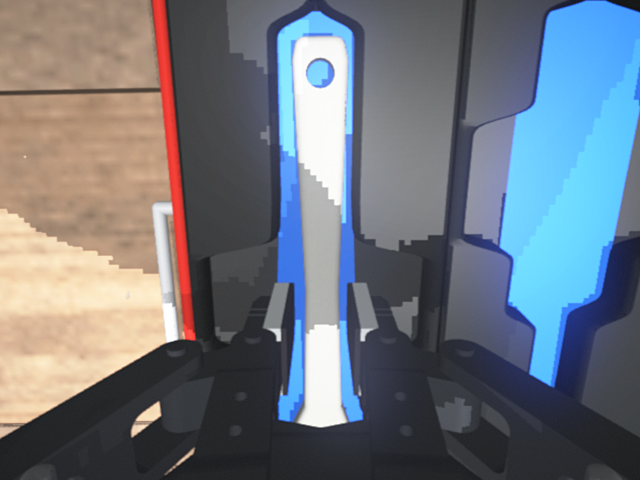

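servo_tool --motion '[[[0,-0.001,0],0.5],[[0,-0.001,-0.002],0.5],[[0,-0.001,-0.003],0.5],[[0,-0.001,-0.003],0.5]]'

```text
time_s: 12.18
ee_pos: [0.637, -0.1427, 0.0236]
tool_rot: [[-1.0, 0.011, 0.002], [0.011, 1.0, -0.0], [-0.002, -0.0, -1.0]]
ft_force: [-5.2, 1.9, 11.9]
gripper_width: 0.228
```

servo_tool --motion '[[[0,0,0],0],[[0,0,0],0],[[0,0,0.001],0],[[0,0,0.003],0]]' --gripper 46

```text
time_s: 12.52
ee_pos: [0.6366, -0.1426, 0.023]
tool_rot: [[-1.0, 0.011, -0.001], [0.011, 1.0, 0.0], [0.001, 0.0, -1.0]]
ft_force: [-1.0, 0.1, -0.6]
gripper_width: 0.46
```

servo_tool --motion '[[[0,0,0.03],0],[[-0.01,0,0.07],0],[[-0.02,0,0.11],0],[[-0.04,0,0.14],0],[[-0.04,0,0.14],0]]'

```text
time_s: 12.93
ee_pos: [0.5985, -0.1436, 0.1717]
tool_rot: [[-1.0, 0.012, 0.011], [0.012, 1.0, -0.003], [-0.011, -0.003, -1.0]]
ft_force: [1.0, 0.3, -0.2]
gripper_width: 0.461
```

```bash
python3 - <<'E'
from h import *
o=bot.observe();e=o['ee_pos'];print(e,o['gripper_width'],o['ft_force'])
p,d=bot.grab_frame('wrist');cv2.imwrite('pics/w10.png',p[:,:,::-1])
m=bot.camera_model('wrist');v,u=np.mgrid[0:480,0:640];W=world('wrist',u,v,d,m);x,y,z=W[...,0],W[...,1],W[...,2]
hsv=cv2.cvtColor(p,cv2.COLOR_RGB2HSV);s=(hsv[...,1]<50)&(abs(y+.1425)<.03)&(x>.55)&(x<.73)&(z>.02)&(hsv[...,2]>120)
for a in np.arange(.55,.73,.02):
    t=s&(x>a)&(x<a+.02)
    if t.sum()>5: print(a.round(2),t.sum(),np.median(z[t]).round(4),np.median(y[t]).round(4))
E
```

```text
[ 0.59847213 -0.14359764  0.17168548] 0.4609793050866455 [ 1.00426822  0.30062213 -0.18626102]
0.55 1149 0.0243 -0.126
0.57 2202 0.025 -0.1218
0.59 1146 0.0242 -0.1265
0.61 503 0.0238 -0.1414
0.63 424 0.0237 -0.1423
0.65 429 0.0237 -0.1425
0.67 525 0.0237 -0.1427
0.69 611 0.0235 -0.1444
0.71 220 0.0231 -0.1368
```

View pics/w10.png

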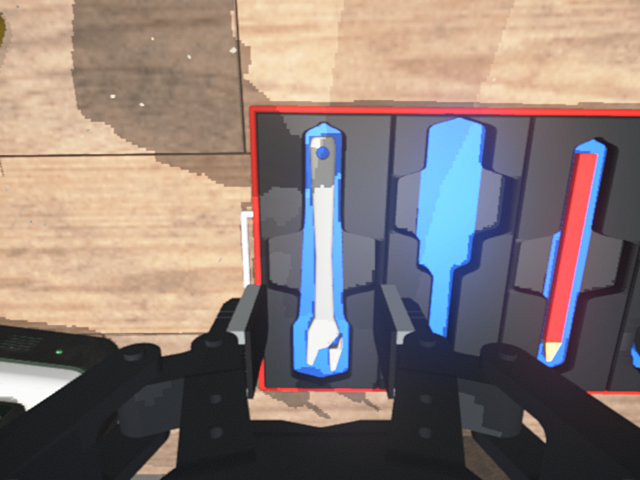

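servo_tool --motion '[[[-0.015,0.004,0.01],-7],[[-0.03,0.008,0.02],-14],[[-0.045,0.012,0.03],-21],[[-0.06,0.016,0.04],-28],[[-0.075,0.02,0.05],-35]]' --gripper 70

```text
time_s: 13.4
ee_pos: [0.5208, -0.1222, 0.2122]
tool_rot: [[-0.809, 0.587, -0.002], [0.587, 0.809, 0.001], [0.002, -0.001, -1.0]]
ft_force: [0.1, -0.6, 0.5]
gripper_width: 0.702
```

servo_tool --motion '[[[-0.015,0.004,0.01],-7],[[-0.03,0.008,0.02],-14],[[-0.045,0.012,0.02],-21],[[-0.06,0.016,0.02],-28],[[-0.075,0.02,0.02],-35]]'

```text
time_s: 13.82
ee_pos: [0.446, -0.1023, 0.2323]
tool_rot: [[-0.326, 0.945, -0.002], [0.945, 0.326, 0.0], [0.001, -0.001, -1.0]]
ft_force: [-0.4, 0.1, -0.1]
gripper_width: 0.703
```

servo_tool --motion '[[[-0.015,0.005,0],-7],[[-0.03,0.01,0],-12],[[-0.03,0.01,0],-12],[[-0.03,0.01,0],-12]]'

```text
time_s: 14.15
ee_pos: [0.4166, -0.0924, 0.2327]
tool_rot: [[-0.13, 0.991, -0.001], [0.991, 0.13, 0.0], [0.0, -0.001, -1.0]]
ft_force: [0.2, -0.1, -0.8]
gripper_width: 0.701
```

```bash
python3 - <<'E'
from h import *
o=bot.observe();print(o['ee_pos'],o['tool_rot'][:,1])
m=bot.camera_model('wrist');p,d=bot.grab_frame('wrist');cv2.imwrite('pics/w11.png',p[:,:,::-1])
v,u=np.mgrid[0:480,0:640];W=world('wrist',u,v,d,m);x,y,z=W[...,0],W[...,1],W[...,2]
s=(d>0)&(x>.385)&(x<.45)&(y>-.2)&(y<.03)&(z>.006)&(z<.05)
for a in np.arange(-.2,.02,.01):
    t=s&(y>a)&(y<a+.01)
    if t.sum()>5: print(a.round(2),t.sum(),'z95',np.percentile(z[t],95).round(4),'x',x[t].min().round(4),x[t].max().round(4),x[t].mean().round(4))
print('y ext',y[s].min(),y[s].max())
E
```

```text
[ 0.41660527 -0.09236008  0.23272363] [ 9.91467364e-01  1.30353410e-01 -6.73613785e-04]
-0.19 37 z95 0.0105 x 0.4246 0.4299 0.4278
-0.18 63 z95 0.011 x 0.4241 0.4302 0.427
-0.17 64 z95 0.0222 x 0.3853 0.4289 0.4235
-0.16 94 z95 0.0275 x 0.385 0.4279 0.413
-0.15 162 z95 0.0278 x 0.3851 0.4272 0.4031
-0.14 70 z95 0.0138 x 0.3856 0.4259 0.4198
-0.13 68 z95 0.0132 x 0.4187 0.425 0.4219
-0.12 78 z95 0.0137 x 0.4174 0.4241 0.4208
-0.11 66 z95 0.0142 x 0.417 0.4227 0.4198
-0.1 117 z95 0.0218 x 0.4078 0.4271 0.4178
-0.09 299 z95 0.0233 x 0.4067 0.4296 0.4178
-0.08 234 z95 0.0208 x 0.407 0.4275 0.417
-0.07 279 z95 0.0239 x 0.404 0.4269 0.4154
-0.06 367 z95 0.0261 x 0.4001 0.4281 0.4145
-0.05 421 z95 0.0273 x 0.3989 0.4282 0.4135
-0.04 445 z95 0.0283 x 0.3977 0.4279 0.4127
-0.03 462 z95 0.0287 x 0.3964 0.4271 0.4116
-0.02 452 z95 0.0285 x 0.396 0.4255 0.4108
-0.01 254 z95 0.0276 x 0.3975 0.4232 0.4108
y ext -0.19112104340348993 -0.002149020184536353
```

View pics/w11.png

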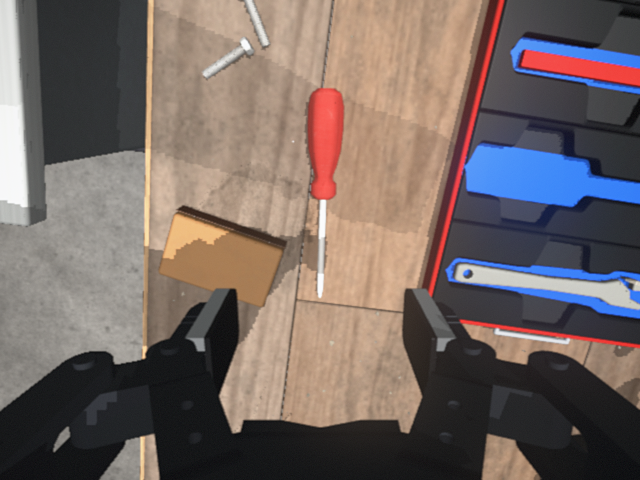

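servo_tool --motion '[[[-0.001,0.015,-0.03],-1],[[-0.0024,0.03,-0.065],-2],[[-0.0024,0.041,-0.1],-2],[[-0.0024,0.041,-0.14],-2],[[-0.0024,0.041,-0.17],-2]]'

```text
time_s: 14.62
ee_pos: [0.4142, -0.051, 0.0605]
tool_rot: [[-0.096, 0.995, -0.001], [0.995, 0.096, 0.0], [0.0, -0.001, -1.0]]
ft_force: [0.3, 0.4, -0.4]
gripper_width: 0.697
```

servo_tool --motion '[[[0,0,-0.02],0],[[0,0,-0.038],0],[[0,0,-0.05],0],[[0,0,-0.057],0],[[0,0,-0.057],0]]'

```text
time_s: 15.03
ee_pos: [0.4138, -0.0515, 0.0045]
tool_rot: [[-0.094, 0.996, -0.003], [0.996, 0.094, 0.0], [0.001, -0.003, -1.0]]
ft_force: [-0.0, 0.2, 0.1]
gripper_width: 0.699
```

servo_tool --motion '[[[0,0,0],0],[[0,0,0],0],[[0,0,0],0],[[0,0,0],0],[[0,0,0],0]]' --gripper 0 --squeeze 50

```text
time_s: 15.45
ee_pos: [0.4155, -0.0517, 0.0074]
tool_rot: [[-0.094, 0.996, 0.003], [0.996, 0.094, -0.0], [-0.001, 0.002, -1.0]]
ft_force: [-1.2, -0.0, 6.0]
gripper_width: 0.306
```

servo_tool --motion '[[[0,0,0.02],0],[[0,0,0.04],0],[[0,0,0.06],0],[[0,0,0.08],0],[[0,0,0.08],0]]'

```text
time_s: 15.87
ee_pos: [0.4173, -0.0519, 0.09]
tool_rot: [[-0.094, 0.996, 0.007], [0.996, 0.094, -0.001], [-0.002, 0.007, -1.0]]
ft_force: [-0.3, -0.7, -0.5]
gripper_width: 0.307
```

```bash
python3 - <<'E'
from h import *
o=bot.observe();e=o['ee_pos'];print(e,o['gripper_width'],o['ft_force'])
p,d=bot.grab_frame('wrist');cv2.imwrite('pics/w12.png',p[:,:,::-1])
p,d=bot.grab_frame('side');cv2.imwrite('pics/s12.png',cv2.resize(p[150:350,250:480,::-1],None,fx=3,fy=3))
E
```

```text
[ 0.41734844 -0.05188801  0.0899504 ] 0.3074099002917598 [-0.27840634 -0.71327865 -0.4940778 ]
```

View pics/w12.png

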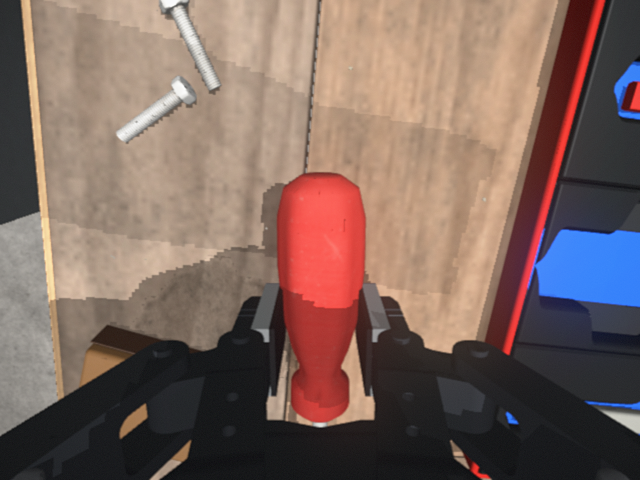

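View pics/s12.png

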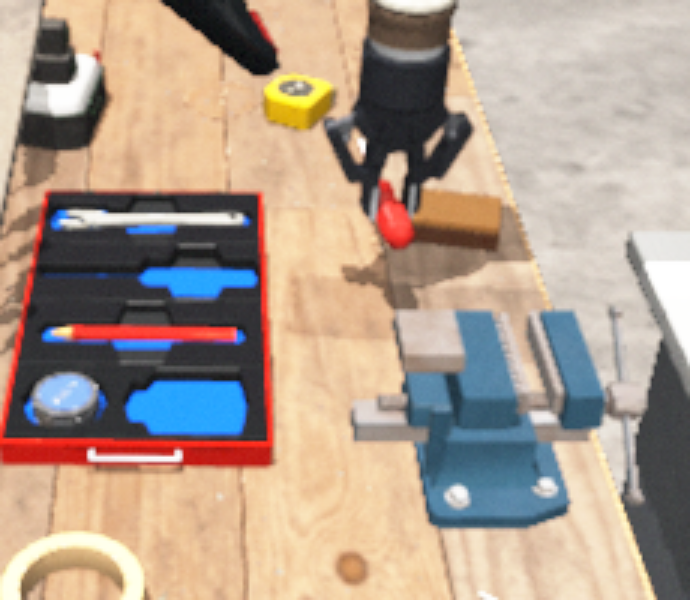

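servo_tool --motion '[[[0.014,0,0.01],7],[[0.028,0,0.02],14],[[0.042,0,0.02],21],[[0.056,0,0.02],28],[[0.07,0,0.02],35]]'

```text
time_s: 16.38
ee_pos: [0.484, -0.0514, 0.1049]
tool_rot: [[-0.652, 0.758, -0.002], [0.758, 0.652, 0.0], [0.002, -0.002, -1.0]]
ft_force: [0.2, -0.7, -0.7]
gripper_width: 0.306
```

servo_tool --motion '[[[0.014,0,0],7],[[0.028,0,0],14],[[0.042,0,0],21],[[0.056,0,0],28],[[0.07,0,0],35]]'

```text
time_s: 16.8
ee_pos: [0.5538, -0.0514, 0.1042]
tool_rot: [[-0.969, 0.247, -0.004], [0.247, 0.969, 0.0], [0.003, -0.001, -1.0]]
ft_force: [-0.3, -0.5, -1.5]
gripper_width: 0.305
```

servo_tool --motion '[[[0.014,0,0],7],[[0.028,0.001,0],13.5],[[0.036,0.001,-0.01],13.5],[[0.036,0.001,-0.01],13.5],[[0.036,0.001,-0.01],13.5]]'

```text
time_s: 17.22
ee_pos: [0.5885, -0.0504, 0.0937]
tool_rot: [[-1.0, 0.022, -0.005], [0.022, 1.0, 0.0], [0.005, 0.0, -1.0]]
ft_force: [-0.3, 0.3, -1.2]
gripper_width: 0.307
```

```bash
python3 - <<'E'
from h import *
o=bot.observe();e=o['ee_pos'];print(e,o['gripper_width'],o['ft_force'],o['tool_rot'][:,0])
p,d=bot.grab_frame('wrist');cv2.imwrite('pics/w13.png',p[:,:,::-1])
E
```

```text
[ 0.58847694 -0.05036545  0.09368981] 0.3070398385535928 [-0.28212642  0.33629579 -1.19383663] [-0.9997455   0.02193125  0.0052882 ]
```

View pics/w13.png

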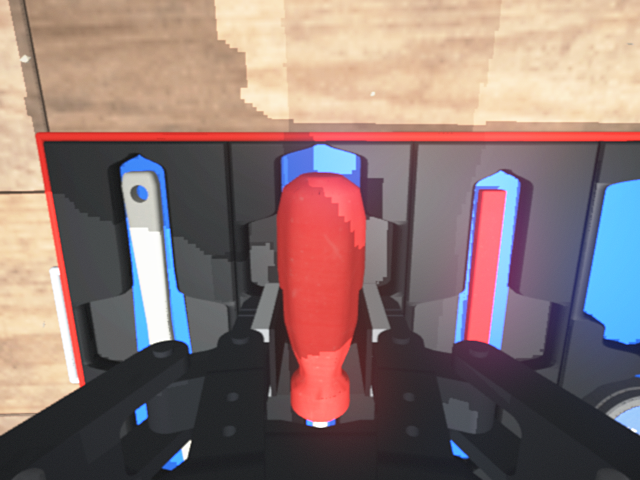

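servo_tool --motion '[[[0.002,0,-0.02],0],[[0.004,0,-0.04],0],[[0.004,0,-0.055],0],[[0.004,0,-0.06],0],[[0.004,0,-0.06],0]]'

```text
time_s: 17.68
ee_pos: [0.5922, -0.0504, 0.0347]
tool_rot: [[-1.0, 0.021, -0.004], [0.021, 1.0, 0.0], [0.004, 0.0, -1.0]]
ft_force: [-0.7, 0.8, 0.1]
gripper_width: 0.303
```

servo_tool --motion '[[[0,0,-0.006],0],[[0,0,-0.011],0],[[0,0,-0.014],0],[[0,0,-0.014],0]]'

```text
time_s: 18.02
ee_pos: [0.5942, -0.0505, 0.0221]
tool_rot: [[-1.0, 0.02, -0.0], [0.02, 1.0, -0.0], [0.0, -0.0, -1.0]]
ft_force: [0.5, 0.0, -0.8]
gripper_width: 0.311
```

```bash
python3 - <<'E'
from h import *
o=bot.observe();e=o['ee_pos'];print(e,o['gripper_width'],o['ft_force'],o['tool_rot'][:,0])
p,d=bot.grab_frame('wrist');cv2.imwrite('pics/w14.png',p[:,:,::-1])
E
```

```text
[ 0.59422214 -0.05053096  0.02213031] 0.31056110170833917 [ 0.50297485  0.04391249 -0.78553292] [-9.99804343e-01  1.97778032e-02  3.37045067e-04]
```

View pics/w14.png

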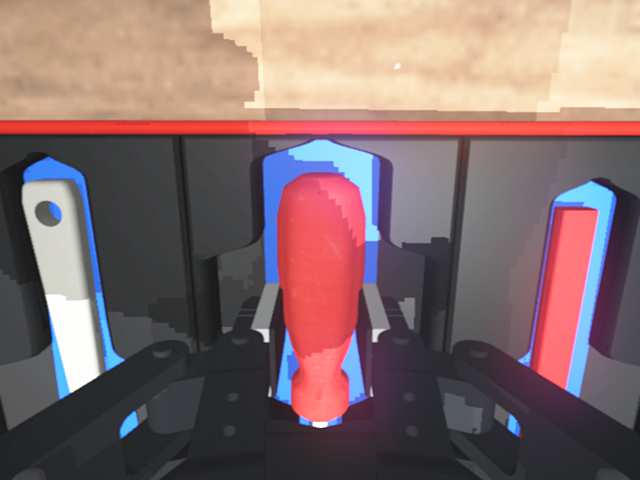

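servo_tool --motion '[[[0,0,-0.002],0],[[0,0,-0.004],0],[[0,0,-0.004],0]]'

```text
time_s: 18.32
ee_pos: [0.595, -0.0506, 0.0214]
tool_rot: [[-1.0, 0.02, 0.002], [0.02, 1.0, -0.0], [-0.002, -0.0, -1.0]]
ft_force: [-5.9, 0.6, 13.7]
gripper_width: 0.299
```

servo_tool --motion '[[[0,0,0],0],[[0,0,0],0],[[0,0,0.002],0],[[0,0,0.004],0]]' --gripper 51

```text
time_s: 18.65
ee_pos: [0.5944, -0.0505, 0.0222]
tool_rot: [[-1.0, 0.02, -0.0], [0.02, 1.0, 0.0], [0.0, 0.0, -1.0]]
ft_force: [0.1, -0.8, -0.6]
gripper_width: 0.513
```

servo_tool --motion '[[[0,0,0.03],0],[[0,0,0.07],0],[[0,0,0.11],0],[[0,-0.02,0.15],0],[[0,-0.03,0.17],0]]'

```text
time_s: 19.07
ee_pos: [0.5961, -0.0812, 0.1972]
tool_rot: [[-1.0, 0.019, 0.006], [0.019, 1.0, -0.001], [-0.006, -0.001, -1.0]]
ft_force: [0.6, -0.0, 0.5]
gripper_width: 0.509
```

```bash
python3 - <<'E'
from h import *
o=bot.observe();e=o['ee_pos'];print(e,o['gripper_width'],o['ft_force'])
m=bot.camera_model('wrist');p,d=bot.grab_frame('wrist');cv2.imwrite('pics/w15.png',p[:,:,::-1])
v,u=np.mgrid[0:480,0:640];W=world('wrist',u,v,d,m);x,y,z=W[...,0],W[...,1],W[...,2]
for a in np.arange(.53,.74,.02):
    t=(x>a)&(x<a+.02)&(abs(y+.051)<.008)&(d>0)&(z<.08)
    if t.sum()>5: print(a.round(2),t.sum(),np.percentile(z[t],[10,50,97]).round(4))
p,d=bot.grab_frame('side');cv2.imwrite('pics/s15.png',cv2.resize(p[150:350,230:430,::-1],None,fx=3,fy=3))
E
```

```text
[ 0.59610872 -0.08121432  0.19724154] 0.50875349671811 [ 0.56420246 -0.00501832  0.46580868]
0.53 638 [0.013  0.0156 0.04  ]
0.55 643 [0.04   0.0413 0.0428]
0.57 583 [0.0395 0.0409 0.0424]
0.59 526 [0.0355 0.038  0.0405]
0.61 516 [0.0301 0.0338 0.0369]
0.63 321 [0.0133 0.0275 0.0369]
0.65 430 [0.0129 0.0143 0.0274]
0.67 452 [0.013  0.0146 0.0267]
0.69 416 [0.013  0.0146 0.026 ]
0.71 398 [0.0129 0.0148 0.026 ]
0.73 459 [0.0133 0.0219 0.0282]
```

View pics/w15.png

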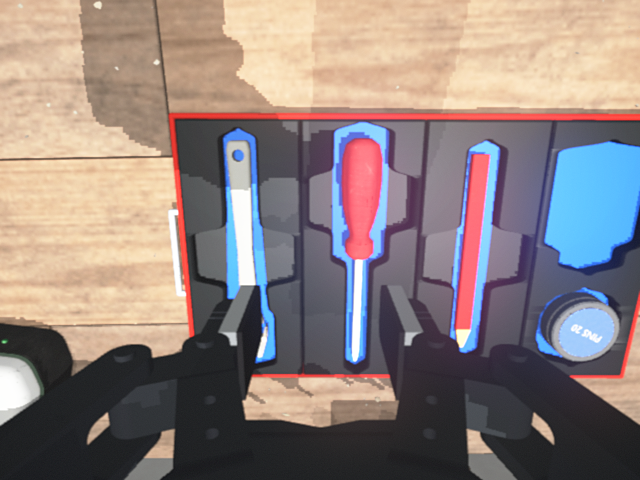

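View pics/s15.png

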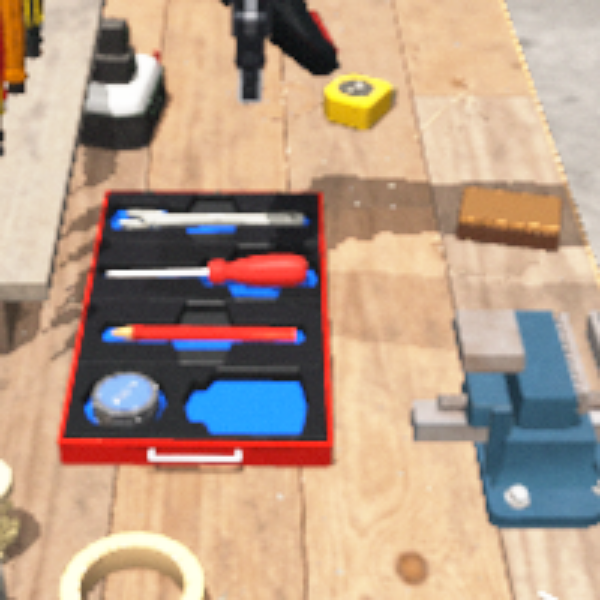

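```bash
python3 - <<'E'
from h import *
for n in ['scene','side']:
    d=np.load(f'pics/{n}0.npy');v,u=np.mgrid[0:480,0:640];W=world(n,u,v,d).reshape(-1,3);W=W[d.ravel()>0]
    W=W[(W[:,2]>.06)&(W[:,2]<.6)]
    print(n)
    for y in np.arange(-.6,-.15,.05):
        s=W[(W[:,1]>y)&(W[:,1]<y+.05)&(W[:,0]>.3)&(W[:,0]<1)]
        if len(s):
            i=s[:,0].argmin(); print(y.round(2),len(s),'minx',s[i].round(3),'zmax',s[:,2].max().round(3), 'x<.65 n',(s[:,0]<.65).sum())
E
```

```text
scene
-0.6 8145 minx [ 0.584 -0.588  0.06 ] zmax 0.427 x<.65 n 1355
-0.55 9488 minx [ 0.575 -0.541  0.064] zmax 0.535 x<.65 n 1416
-0.5 10757 minx [ 0.524 -0.45   0.06 ] zmax 0.6 x<.65 n 1720
-0.45 9891 minx [ 0.525 -0.448  0.062] zmax 0.6 x<.65 n 1112
-0.4 4845 minx [ 0.738 -0.353  0.22 ] zmax 0.6 x<.65 n 0
-0.35 4702 minx [ 0.737 -0.331  0.223] zmax 0.6 x<.65 n 0
-0.3 4667 minx [ 0.737 -0.279  0.22 ] zmax 0.6 x<.65 n 0
-0.25 4358 minx [ 0.737 -0.21   0.218] zmax 0.6 x<.65 n 0
-0.2 3862 minx [ 0.737 -0.15   0.216] zmax 0.599 x<.65 n 0
side
-0.6 280 minx [ 0.58  -0.584  0.062] zmax 0.323 x<.65 n 30
-0.55 200 minx [ 0.663 -0.542  0.153] zmax 0.561 x<.65 n 0
-0.5 768 minx [ 0.523 -0.452  0.062] zmax 0.571 x<.65 n 6
-0.45 1099 minx [ 0.523 -0.441  0.064] zmax 0.548 x<.65 n 378
-0.4 1141 minx [ 0.709 -0.398  0.249] zmax 0.586 x<.65 n 0
-0.35 841 minx [ 0.735 -0.31   0.229] zmax 0.594 x<.65 n 0
-0.3 806 minx [ 0.735 -0.272  0.23 ] zmax 0.599 x<.65 n 0
-0.25 818 minx [ 0.735 -0.229  0.221] zmax 0.599 x<.65 n 0
-0.2 909 minx [ 0.735 -0.16   0.22 ] zmax 0.6 x<.65 n 0
```

servo_tool --motion '[[[-0.018,-0.035,0.012],0],[[-0.036,-0.07,0.025],0],[[-0.054,-0.105,0.037],0],[[-0.072,-0.14,0.05],0],[[-0.09,-0.175,0.06],0]]' --gripper 100

```text
time_s: 19.58
ee_pos: [0.5034, -0.2564, 0.2521]
tool_rot: [[-1.0, 0.019, -0.001], [0.019, 1.0, 0.001], [0.001, 0.001, -1.0]]
ft_force: [1.3, 0.4, 0.8]
gripper_width: 0.999
```

servo_tool --motion '[[[-0.018,-0.035,0.01],0],[[-0.03,-0.065,0.02],0],[[-0.03,-0.075,0.02],0],[[-0.03,-0.075,0.02],0]]'

```text
time_s: 19.92
ee_pos: [0.4737, -0.3329, 0.2715]
tool_rot: [[-1.0, 0.024, -0.0], [0.024, 1.0, 0.0], [0.0, 0.0, -1.0]]
ft_force: [0.2, 0.6, -1.2]
gripper_width: 0.999
```

```bash
python3 - <<'E'
from h import *
o=bot.observe();e=o['ee_pos'];print(e,o['gripper_width'],o['tool_rot'][:,1],o['joint_positions'])
m=bot.camera_model('wrist');p,d=bot.grab_frame('wrist');cv2.imwrite('pics/w16.png',p[:,:,::-1]);np.save('pics/w16.npy',d);np.save('pics/w16m.npy',m,allow_pickle=True)
v,u=np.mgrid[0:480,0:640];W=world('wrist',u,v,d,m);x,y,z=W[...,0],W[...,1],W[...,2]
t=(d>0)&(x>.4)&(x<.58)&(y>-.46)&(y<-.3)&(z>.026)&(z<.045)
r=cv2.minAreaRect(np.stack([x[t],y[t]],1).astype(np.float32)*1000);print('tape top',t.sum(),r,x[t].mean(),y[t].mean(),z[t].mean())
t=(d>0)&(x>.4)&(x<.6)&(y<-.3)&(z>.05)
if t.sum(): print('lid', x[t].min(),y[t].max(),z[t].min())
o=ortho('wrist',p[:,:,::-1].copy(),None,.42,.57,-.48,-.32,.035,3600,m)
for yy in np.arange(-.46,-.32,.02):
    i=int((-.32-yy)*3600);cv2.line(o,(i,0),(i,6),(0,0,255),1);cv2.putText(o,f"{yy:.2f}",(i,16),0,.35,(0,0,255))
for xx in np.arange(.44,.57,.02):
    j=int((.57-xx)*3600);cv2.line(o,(0,j),(8,j),(0,0,255),1);cv2.putText(o,f"{xx:.2f}",(10,j),0,.35,(0,0,255))
cv2.imwrite('pics/o16.png',o)
E
```

```text
[ 0.47372598 -0.33289952  0.27153081] 0.9992639328084851 [2.39561476e-02 9.99713009e-01 4.32743495e-05] [-6.12536126e-01  3.91199225e-01  3.18881004e-01  1.49860455e+00
 -3.23696619e-05 -5.88577687e-01]
tape top 4704 ((491.0619201660156, -411.22796630859375), (71.4705810546875, 110.22624969482422), 49.917327880859375) 0.47531195313416547 -0.3989292341895633 0.033810474786848725
lid 0.45137039018860986 -0.30000106353354145 0.05000950095265866
```

View pics/w16.png

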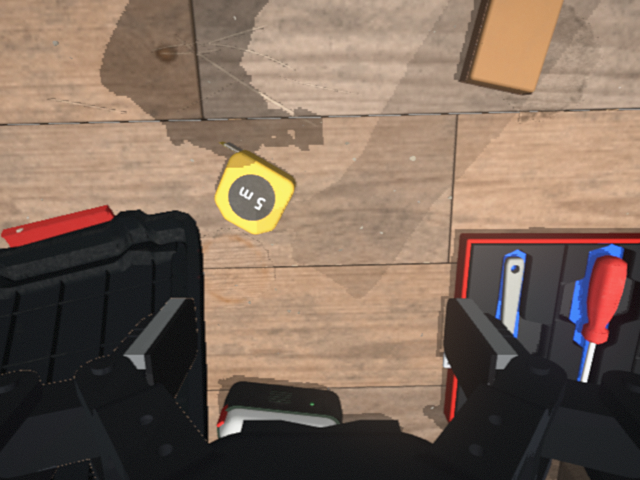

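View pics/o16.png

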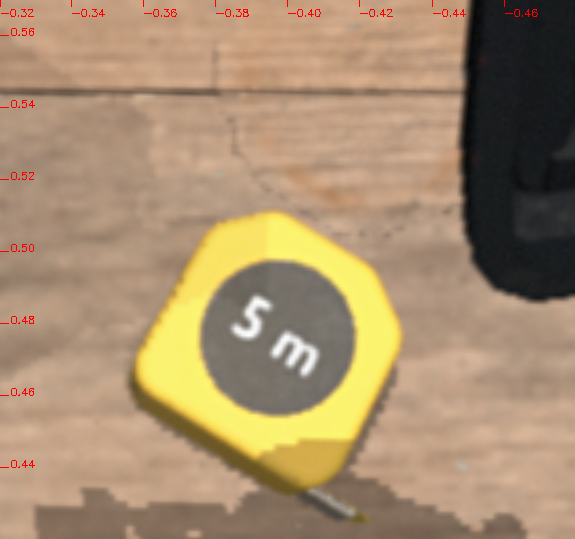

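```bash
python3 - <<'E'
from h import *
d=np.load('pics/w16.npy');m=np.load('pics/w16m.npy',allow_pickle=True).item()
v,u=np.mgrid[0:480,0:640]
sets={'wrist':world('wrist',u,v,d,m)[(d>0)&~((v>290)&(u>120))]}
for n in ['scene','side']:
    dd=np.load(f'pics/{n}0.npy');sets[n]=world(n,u,v,dd)[dd>0]
for n,W in sets.items():
    W=W[(W[:,2]>.012)&(W[:,2]<.5)]
    print(n)
    for y in np.arange(-.49,-.40,.01):
        row=[]
        for x in np.arange(.48,.62,.02):
            s=W[(W[:,0]>x)&(W[:,0]<x+.02)&(W[:,1]>y)&(W[:,1]<y+.01)]
            row.append(f"{np.percentile(s[:,2],95)*1000:5.0f}" if len(s)>3 else '    .')
        print(f"{y:.2f}",*row)
E
```

```text
wrist
-0.49    29    24    32    48    49     .     .     .
-0.48    30    24    42    58     .     .     .     .
-0.47    36    41    41    59     .     .     .     .
-0.46    37    56    73    70     .     .     .     .
-0.45     .    57    76    83     .     .     .     .
-0.44     .     .     .    83     .     .     .     .
-0.43    35     .     .     .     .     .     .     .
-0.42    35    34     .     .     .     .     .     .
-0.41    35    35     .     .     .     .     .     .
scene
-0.49    29    25    34    48    65    89   110   122
-0.48    30    27    40    60    76    88   104   130
-0.47    35    42    37    56    79    99   117   131
-0.46    33    53    71    85    78    95   118   139
-0.45     .    54    75    94   111   126   125   134
-0.44    33     .     .     .   113   133   152   168
-0.43    34     .     .     .     .     .   152   173
-0.42    35    35     .     .     .     .     .     .
-0.41    36    34     .     .     .     .     .     .
side
-0.49     .     .     .     .     .     .     .     .
-0.48     .     .     .     .     .     .     .     .
-0.47     .     .     .     .     .     .     .     .
-0.46    40    57    68    57     .     .     .     .
-0.45     .    56    73    97   108   120     .     .
-0.44     .     .    75    95   117   133   146   171
-0.43     .     .     .     .   114   140   157   172
-0.42    37     .     .     .     .     .     .   178
-0.41    36     .     .     .     .     .     .     .
```

```bash
python3 - <<'E'
from h import *
e=bot.observe()['ee_pos']
v,u=np.mgrid[0:480,0:640]
for n in ['scene','side']:
    p,d=bot.grab_frame(n);W=world(n,u,v,d)[d>0]-e
    W=W[(abs(W[:,0])<.08)&(abs(W[:,1])<.12)&(W[:,2]>-.02)&(W[:,2]<.2)]
    print(n)
    for z in np.arange(-.02,.2,.015):
        s=W[(W[:,2]>z)&(W[:,2]<z+.015)]*1000
        if len(s)>3: print(round(z*1000),len(s),'y',s[:,1].min().round(),s[:,1].max().round(),'x',s[:,0].min().round(),s[:,0].max().round())
E
```

```text
scene
10 112 y -59.0 47.0 x -11.0 12.0
25 177 y -60.0 48.0 x -11.0 14.0
40 126 y -59.0 49.0 x -12.0 13.0
55 268 y -77.0 74.0 x -15.0 13.0
70 302 y -77.0 72.0 x -17.0 11.0
85 325 y -75.0 68.0 x -19.0 11.0
100 412 y -73.0 68.0 x -19.0 13.0
115 205 y -70.0 -1.0 x -36.0 21.0
130 379 y -42.0 13.0 x -37.0 31.0
145 398 y -41.0 15.0 x -37.0 34.0
160 554 y -42.0 25.0 x -37.0 37.0
175 328 y -38.0 10.0 x -34.0 31.0
190 281 y -39.0 13.0 x -34.0 30.0
side
10 30 y -46.0 59.0 x -11.0 10.0
25 56 y -51.0 63.0 x -13.0 10.0
40 41 y -44.0 64.0 x -12.0 8.0
55 37 y -48.0 79.0 x -12.0 12.0
70 49 y -28.0 80.0 x -17.0 15.0
85 71 y -56.0 77.0 x -20.0 17.0
100 104 y -55.0 80.0 x -20.0 18.0
115 69 y 18.0 73.0 x -13.0 27.0
130 145 y 3.0 43.0 x -39.0 35.0
145 151 y -2.0 45.0 x -38.0 36.0
160 174 y -14.0 43.0 x -39.0 36.0
175 121 y 6.0 40.0 x -34.0 32.0
190 101 y 7.0 42.0 x -34.0 32.0
```

servo_tool --motion '[[[0.012,-0.004,0],-7],[[0.024,-0.008,0],-14],[[0.036,-0.012,0],-21],[[0.048,-0.016,0],-28],[[0.06,-0.02,0],-35]]' --gripper 0

```text
time_s: 20.48
ee_pos: [0.5359, -0.3481, 0.2714]
tool_rot: [[-0.806, 0.592, -0.001], [0.592, 0.806, 0.001], [0.002, 0.0, -1.0]]
ft_force: [-0.2, -0.6, 0.1]
gripper_width: 0.3
```

servo_tool --motion '[[[0.01,-0.008,0],-7],[[0.012,-0.016,0],-14],[[0.012,-0.024,0],-21],[[0.012,-0.032,-0.02],-28],[[0.012,-0.037,-0.05],-35]]'

```text
time_s: 20.9
ee_pos: [0.5495, -0.3868, 0.2246]
tool_rot: [[-0.321, 0.947, 0.006], [0.947, 0.321, -0.004], [-0.005, 0.004, -1.0]]
ft_force: [0.4, -0.0, -0.4]
gripper_width: 0.002
```

servo_tool --motion '[[[0,0,-0.03],-7],[[0,0,-0.06],-14],[[0,0,-0.09],-18.6],[[0,0,-0.1],-18.6],[[0,0,-0.1],-18.6]]'

```text
time_s: 21.32
ee_pos: [0.545, -0.3839, 0.1177]
tool_rot: [[-0.01, 1.0, -0.007], [1.0, 0.01, 0.006], [0.006, -0.007, -1.0]]
ft_force: [-0.6, 0.0, 0.6]
gripper_width: -0.002
```

```bash
python3 - <<'E'
from h import *
o=bot.observe();e=o['ee_pos'];print(e,o['gripper_width'],o['tool_rot'][:,1],o['joint_positions'])
p,d=bot.grab_frame('wrist');cv2.imwrite('pics/w17.png',p[:,:,::-1])
E
```

```text
[ 0.5449661  -0.38390383  0.11773109] -0.0017901706657587862 [ 0.99992565  0.00972216 -0.00736029] [-6.13837219e-01  6.42434175e-01  3.29072515e-01  1.26670328e+00
  2.80906089e-04  9.47255988e-01]
```

View pics/w17.png

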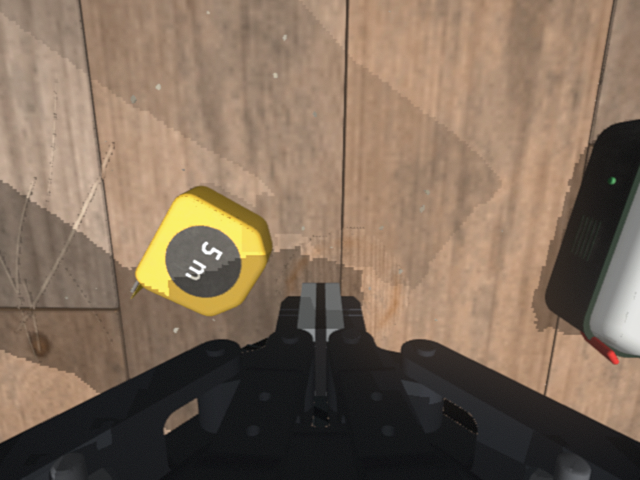

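servo_tool --motion '[[[0,-0.003,-0.03],0],[[0,-0.005,-0.06],0],[[0,-0.005,-0.085],0],[[0,-0.005,-0.104],0],[[0,-0.005,-0.104],0]]'

```text
time_s: 21.78
ee_pos: [0.5455, -0.391, 0.016]
tool_rot: [[-0.007, 1.0, -0.004], [1.0, 0.007, 0.003], [0.003, -0.004, -1.0]]
ft_force: [-1.1, 0.0, -0.1]
gripper_width: -0.002
```

servo_tool --motion '[[[-0.008,0,0],0],[[-0.018,0,0],0],[[-0.028,0,0],0],[[-0.038,0,0],0],[[-0.048,0,0],0]]'

```text
time_s: 22.2
ee_pos: [0.5008, -0.3942, 0.0228]
tool_rot: [[-0.006, 1.0, 0.007], [1.0, 0.006, -0.005], [-0.005, 0.007, -1.0]]
ft_force: [2.3, -0.4, -0.4]
gripper_width: -0.0
```

```bash
python3 - <<'E'
from h import *
o=bot.observe();e=o['ee_pos'];print(e,o['ft_force'])
p,d=bot.grab_frame('wrist');cv2.imwrite('pics/w18.png',p[:,:,::-1])
E
```

```text
[ 0.50082088 -0.39423012  0.02277516] [ 2.28996942 -0.37200658 -0.38065558]
```

View pics/w18.png

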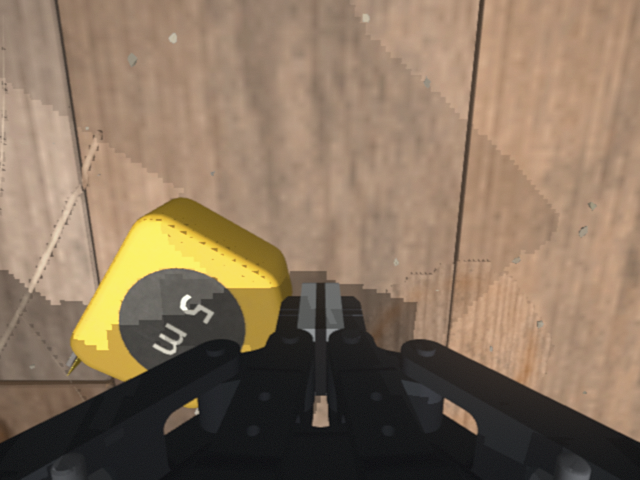

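servo_tool --motion '[[[-0.01,0,-0.003],0],[[-0.02,0,-0.003],0],[[-0.03,0,-0.003],0],[[-0.04,0,-0.003],0],[[-0.046,0,-0.003],0]]'

```text
time_s: 22.67
ee_pos: [0.4585, -0.396, 0.022]
tool_rot: [[-0.006, 1.0, 0.014], [1.0, 0.007, -0.008], [-0.008, 0.014, -1.0]]
ft_force: [6.0, 0.5, 5.5]
gripper_width: -0.004
```

servo_tool --motion '[[[0.015,0,0],0],[[0.02,0,0.03],0],[[0.02,0.02,0.07],0],[[0.02,0.04,0.11],0],[[0.02,0.06,0.15],0]]'

```text
time_s: 23.08
ee_pos: [0.4732, -0.3367, 0.1616]
tool_rot: [[-0.005, 1.0, 0.003], [1.0, 0.005, -0.002], [-0.002, 0.003, -1.0]]
ft_force: [0.3, -1.0, 0.5]
gripper_width: -0.002
```

servo_tool --motion '[[[-0.01,0,0.03],-7],[[-0.03,0,0.06],-14],[[-0.05,0,0.07],-21],[[-0.07,-0.02,0.07],-28],[[-0.07,-0.05,0.07],-30]]' --gripper 100

```text
time_s: 23.5
ee_pos: [0.4007, -0.3856, 0.2329]
tool_rot: [[0.498, 0.867, 0.004], [0.867, -0.498, -0.004], [-0.002, 0.005, -1.0]]
ft_force: [0.4, -0.1, -0.2]
gripper_width: 0.708
```

servo_tool --motion '[[[0,-0.02,0],0],[[0,-0.02,0],0],[[0,-0.02,0],0]]'

```text
time_s: 23.75
ee_pos: [0.4026, -0.4079, 0.2297]
tool_rot: [[0.497, 0.868, 0.003], [0.868, -0.497, -0.003], [-0.001, 0.004, -1.0]]
ft_force: [0.2, -0.4, -0.1]
gripper_width: 1.0
```

```bash
python3 - <<'E'
from h import *
o=bot.observe();e=o['ee_pos'];print(e,o['ft_force'],o['tool_rot'][:,1])
m=bot.camera_model('wrist');p,d=bot.grab_frame('wrist');cv2.imwrite('pics/w19.png',p[:,:,::-1])
v,u=np.mgrid[0:480,0:640];W=world('wrist',u,v,d,m);x,y,z=W[...,0],W[...,1],W[...,2]
h=cv2.cvtColor(p,cv2.COLOR_RGB2HSV)
t=(d>0)&(x>.33)&(x<.52)&(y>-.48)&(y<-.3)&(z>.03)&(z<.04)
print('top',t.sum(),x[t].mean(),y[t].mean(),cv2.minAreaRect(np.stack([x[t],y[t]],1).astype(np.float32)*1000))
o=ortho('wrist',p[:,:,::-1].copy(),None,.34,.49,-.48,-.32,.035,3600,m)
for yy in np.arange(-.46,-.32,.02):
    i=int((-.32-yy)*3600);cv2.line(o,(i,0),(i,6),(0,0,255),1);cv2.putText(o,f"{yy:.2f}",(i,16),0,.35,(0,0,255))
for xx in np.arange(.36,.49,.02):
    j=int((.49-xx)*3600);cv2.line(o,(0,j),(8,j),(0,0,255),1);cv2.putText(o,f"{xx:.2f}",(10,j),0,.35,(0,0,255))
cv2.imwrite('pics/o19.png',o)
E
```

```text
[ 0.40264923 -0.40788845  0.22971307] [ 0.19632251 -0.36395883 -0.14661822] [ 0.86781692 -0.49686731  0.00408167]
top 5815 0.4117865639521223 -0.3988272589856048 ((445.73468017578125, -422.1517333984375), (65.29872131347656, 153.21563720703125), 57.310821533203125)
```

View pics/w19.png

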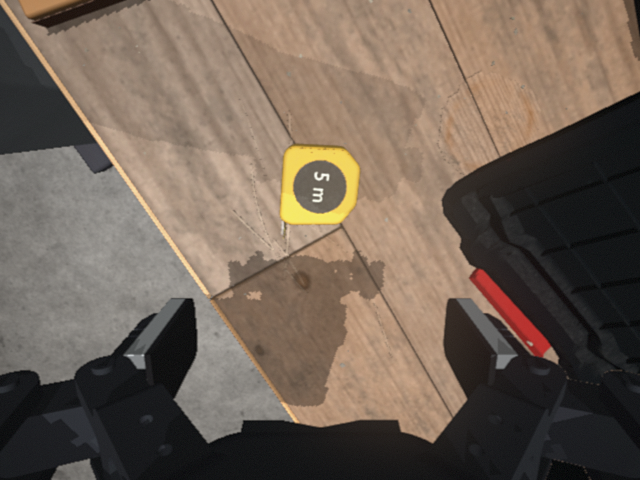

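View pics/o19.png

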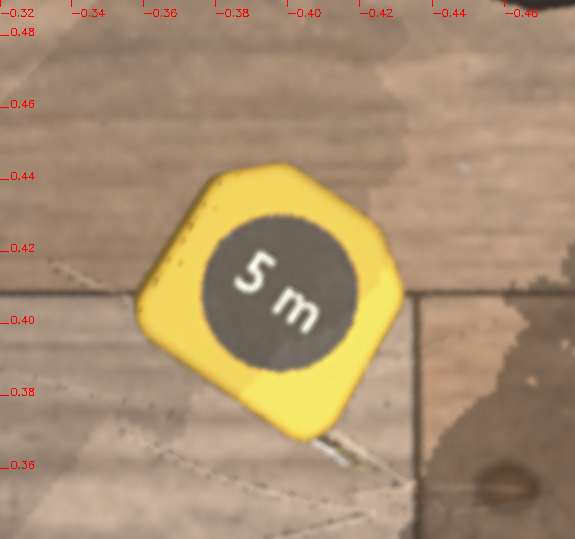

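servo_tool --motion '[[[0.003,0.005,-0.03],-2],[[0.0057,0.01,-0.065],-3],[[0.0057,0.01,-0.1],-3],[[0.0057,0.01,-0.135],-3],[[0.0057,0.01,-0.15],-3]]'

```text
time_s: 24.22
ee_pos: [0.4066, -0.3933, 0.0736]
tool_rot: [[0.539, 0.842, -0.004], [0.842, -0.539, 0.004], [0.001, -0.006, -1.0]]
ft_force: [0.3, 0.5, -0.7]
gripper_width: 0.998
```

servo_tool --motion '[[[0,0,0],0],[[0,0,0],0]]'

```text
time_s: 24.38
ee_pos: [0.4083, -0.3956, 0.0775]
tool_rot: [[0.539, 0.842, -0.001], [0.842, -0.539, 0.001], [0.0, -0.001, -1.0]]
ft_force: [0.4, -0.2, 0.8]
gripper_width: 1.004
```

```bash
python3 - <<'E'
from h import *
o=bot.observe();e=o['ee_pos'];print(e,o['ft_force'],o['tool_rot'][:,1])
p,d=bot.grab_frame('wrist');cv2.imwrite('pics/w20.png',p[:,:,::-1])
E
```

```text
[ 0.40831134 -0.39555656  0.07745083] [ 0.38143005 -0.23086951  0.84134312] [ 0.84209359 -0.53933028 -0.00110732]
```

View pics/w20.png

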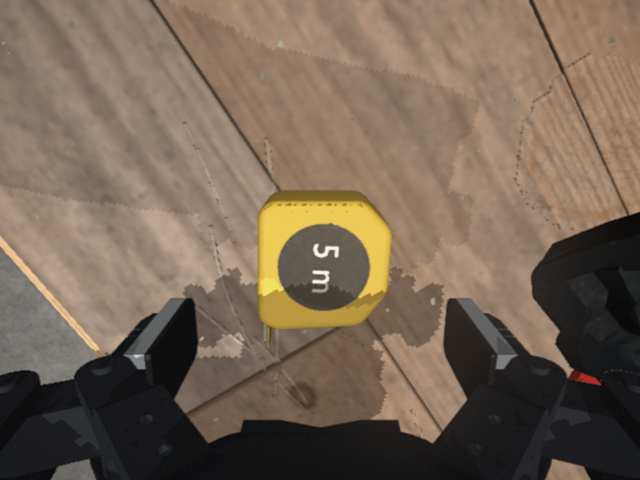

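servo_tool --motion '[[[0,-0.001,-0.025],0],[[0,-0.002,-0.045],0],[[0,-0.002,-0.06],0],[[0,-0.002,-0.067],0],[[0,-0.002,-0.067],0]]'

```text
time_s: 24.85
ee_pos: [0.4085, -0.3987, 0.0106]
tool_rot: [[0.54, 0.841, 0.0], [0.841, -0.54, -0.0], [-0.0, 0.0, -1.0]]
ft_force: [0.8, -0.0, -0.2]
gripper_width: 1.001
```

servo_tool --motion '[[[0,0,0],0],[[0,0,0],0],[[0,0,0],0],[[0,0,0],0]]' --gripper 0 --squeeze 80

```text
time_s: 25.18
ee_pos: [0.4094, -0.3999, 0.013]
tool_rot: [[0.541, 0.841, 0.003], [0.841, -0.541, -0.003], [-0.001, 0.004, -1.0]]
ft_force: [-1.3, 1.2, 6.1]
gripper_width: 0.711
```

servo_tool --motion '[[[0,0,0.02],0],[[0,0,0.04],0],[[0,0,0.07],0],[[0,0,0.1],0],[[0,0,0.1],0]]'

```text
time_s: 25.6
ee_pos: [0.4116, -0.4019, 0.1178]
tool_rot: [[0.541, 0.841, 0.009], [0.841, -0.541, -0.009], [-0.003, 0.013, -1.0]]
ft_force: [1.6, -1.8, -2.2]
gripper_width: 0.709
```

```bash
python3 - <<'E'
from h import *
o=bot.observe();e=o['ee_pos'];print(e,o['ft_force'],o['gripper_width'])
m=bot.camera_model('wrist');p,d=bot.grab_frame('wrist');cv2.imwrite('pics/w21.png',p[:,:,::-1])
p,d=bot.grab_frame('scene');cv2.imwrite('pics/c21.png',cv2.resize(p[200:420,230:450,::-1],None,fx=2.7,fy=2.7))
E
```

```text
[ 0.41155047 -0.40189892  0.11782344] [ 1.57192844 -1.84500041 -2.18881986] 0.70903393581896
```

View pics/w21.png

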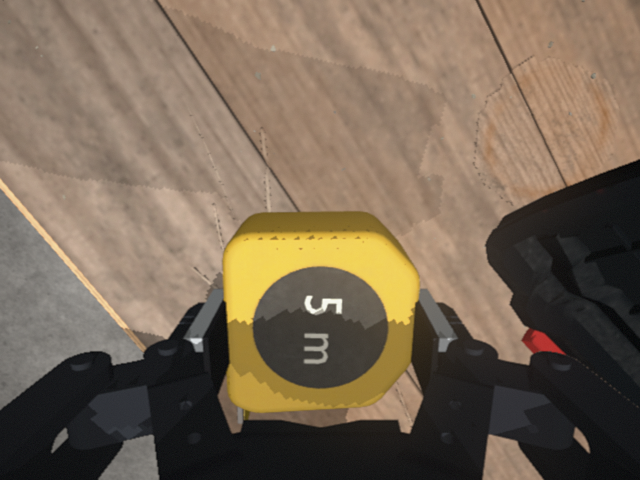

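View pics/c21.png

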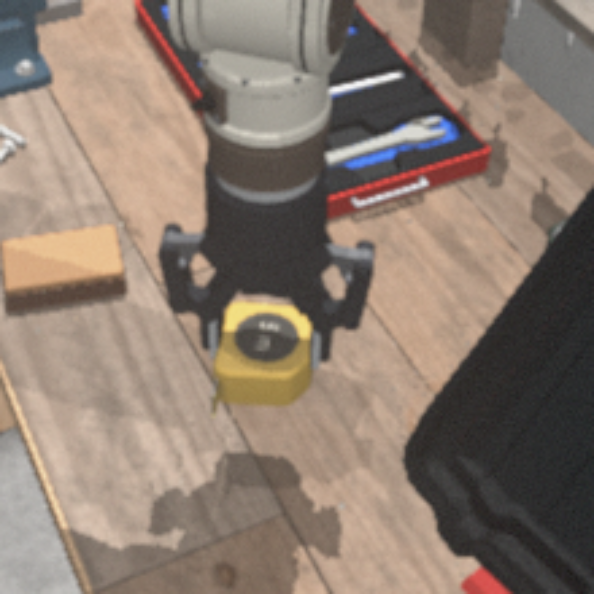

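servo_tool --motion '[[[0.01,0.03,0.01],7],[[0.02,0.06,0.02],14],[[0.03,0.09,0.03],21],[[0.04,0.12,0.03],28],[[0.05,0.15,0.03],35]]'

```text
time_s: 26.12
ee_pos: [0.4578, -0.247, 0.1394]
tool_rot: [[-0.045, 0.999, -0.001], [0.999, 0.045, 0.001], [0.001, -0.001, -1.0]]
ft_force: [0.1, -0.1, -2.9]
gripper_width: 0.708
```

servo_tool --motion '[[[0.011,0.032,0],7],[[0.022,0.064,0],14],[[0.033,0.096,0],21],[[0.044,0.128,0],28],[[0.055,0.16,0],35]]'

```text
time_s: 26.53
ee_pos: [0.5121, -0.0868, 0.1385]
tool_rot: [[-0.61, 0.792, -0.003], [0.792, 0.61, 0.001], [0.002, -0.002, -1.0]]
ft_force: [0.5, -0.9, -3.3]
gripper_width: 0.712
```

servo_tool --motion '[[[0.011,0.032,0],7],[[0.022,0.064,0],14],[[0.033,0.096,0],21],[[0.044,0.128,0],28],[[0.055,0.16,0],35]]'

```text
time_s: 26.95
ee_pos: [0.5671, 0.0729, 0.1383]
tool_rot: [[-0.954, 0.299, -0.003], [0.299, 0.954, -0.001], [0.003, -0.002, -1.0]]
ft_force: [0.4, 0.2, -3.0]
gripper_width: 0.709
```

servo_tool --motion '[[[0.01,0.03,0],7],[[0.02,0.06,-0.01],14],[[0.02,0.064,-0.03],16.5],[[0.02,0.064,-0.04],16.5],[[0.02,0.064,-0.04],16.5]]'

```text
time_s: 27.37
ee_pos: [0.5842, 0.1347, 0.0952]
tool_rot: [[-1.0, 0.022, -0.01], [0.022, 1.0, -0.003], [0.01, -0.003, -1.0]]
ft_force: [-0.5, 0.0, -3.6]
gripper_width: 0.711
```

```bash
python3 - <<'E'
from h import *
o=bot.observe();e=o['ee_pos'];print(e,o['ft_force'],o['gripper_width'],o['tool_rot'][:,1])
p,d=bot.grab_frame('wrist');cv2.imwrite('pics/w22.png',p[:,:,::-1])
E
```

```text
[0.58423159 0.13473317 0.09521129] [-0.45587392  0.02466888 -3.55668962] 0.7114753117337186 [ 0.02176125  0.9997585  -0.0030639 ]
```

View pics/w22.png

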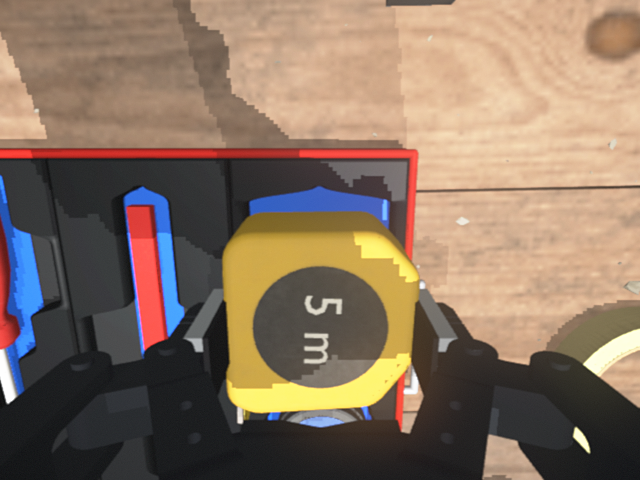

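```bash
python3 - <<'E'
from h import *
P=lambda u,v,z:planept('wrist',u,v,z).round(4)
e=bot.observe()['ee_pos'];print(e)
print('apex',P(318,187,.014),'corners',P(250,199,.014),P(388,199,.014),'rim outer',P(318,150,.026), 'rim right',P(416,200,.026),'seam',P(231,200,.026))
print('case end top',P(320,236,e[2]-.010+.035),P(320,212,e[2]-.010+.005))
E
```

```text
[0.58528706 0.13425452 0.09707708]
apex [0.5535 0.1332 0.014 ] corners [0.5593 0.0956 0.014 ] [0.561  0.1716 0.014 ] rim outer [0.5327 0.1338 0.026 ] rim right [0.5595 0.1843 0.026 ] seam [0.5574 0.0878 0.026 ]
case end top [0.5508 0.1347 0.1221] [0.5502 0.1346 0.0921]
```

servo_tool --motion '[[[0.006,-0.001,-0.015],0],[[0.011,-0.001,-0.03],0],[[0.011,-0.001,-0.045],0],[[0.011,-0.001,-0.05],0],[[0.011,-0.001,-0.05],0]]'

```text
time_s: 27.83
ee_pos: [0.5977, 0.1327, 0.049]
tool_rot: [[-1.0, 0.024, -0.004], [0.024, 1.0, -0.001], [0.004, -0.001, -1.0]]
ft_force: [-0.4, 0.9, -2.6]
gripper_width: 0.705
```

servo_tool --motion '[[[0,0,0],0],[[0,0,0],0]]'

```text
time_s: 28.0
ee_pos: [0.5999, 0.134, 0.0516]
tool_rot: [[-1.0, 0.023, 0.002], [0.023, 1.0, 0.0], [-0.002, 0.0, -1.0]]
ft_force: [0.6, -0.1, -2.5]
gripper_width: 0.71
```

```bash
python3 - <<'E'
from h import *
o=bot.observe();e=o['ee_pos'];print(e,o['ft_force'],o['gripper_width'],o['tool_rot'][:,2])
p,d=bot.grab_frame('wrist');cv2.imwrite('pics/w23.png',p[:,:,::-1])
p,d=bot.grab_frame('side');cv2.imwrite('pics/s23.png',cv2.resize(p[200:330,240:400,::-1],None,fx=4,fy=4))
E
```

```text
[0.59994801 0.13398383 0.05158061] [ 0.56044167 -0.12896116 -2.54795143] 0.7098742869921916 [ 2.01349914e-03  4.01351162e-04 -9.99997892e-01]
```

View pics/w23.png

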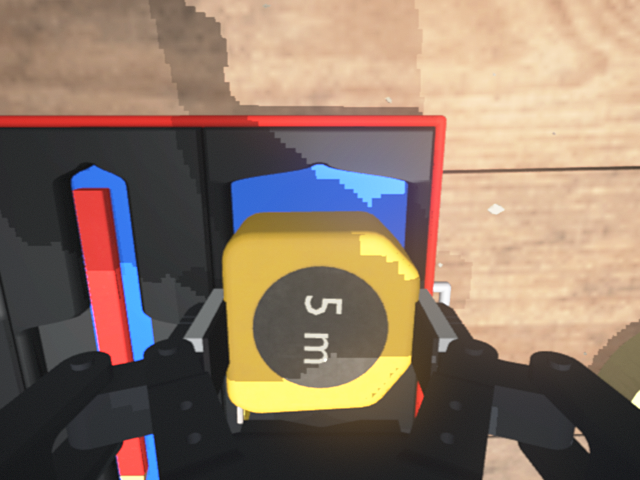

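View pics/s23.png

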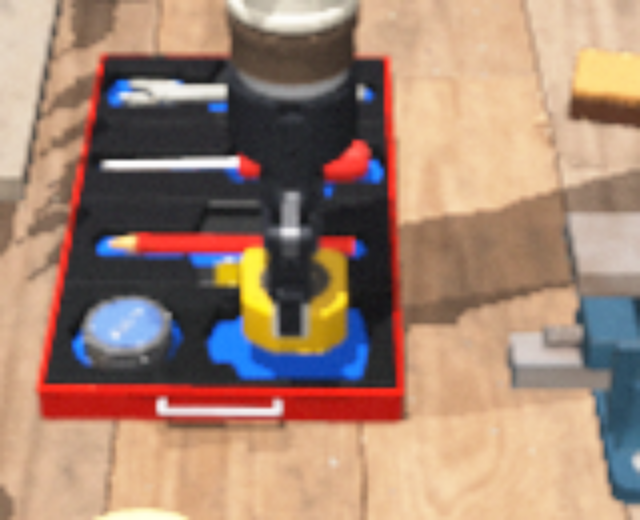

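servo_tool --motion '[[[-0.003,0,-0.006],0],[[-0.004,0,-0.013],0],[[-0.004,0,-0.018],0],[[-0.004,0,-0.022],0],[[-0.004,0,-0.022],0]]'

```text
time_s: 28.52
ee_pos: [0.5942, 0.1343, 0.0291]
tool_rot: [[-1.0, 0.021, -0.001], [0.021, 1.0, -0.0], [0.001, -0.0, -1.0]]
ft_force: [-5.5, -1.8, 7.1]
gripper_width: 0.711
```

```bash
python3 - <<'E'
from h import *
o=bot.observe();e=o['ee_pos'];print(e,o['ft_force'],o['gripper_width'],o['tool_rot'][:,2])
p,d=bot.grab_frame('wrist');cv2.imwrite('pics/w24.png',p[:,:,::-1])
E
```

```text
[0.59415284 0.13429529 0.02907447] [-5.53890828 -1.80153463  7.10046698] 0.7113384295038057 [-1.40122023e-03 -8.42889812e-05 -9.99999015e-01]
```

View pics/w24.png

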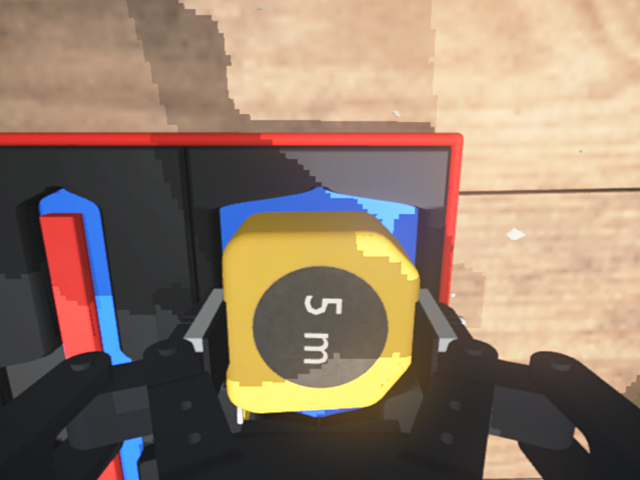

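servo_tool --motion '[[[0,0,0],0],[[0,0,0],0],[[0,0,0],0],[[0,0,0.002],0]]' --gripper 95

```text
time_s: 28.9
ee_pos: [0.595, 0.1344, 0.0297]
tool_rot: [[-1.0, 0.021, -0.0], [0.021, 1.0, -0.0], [0.0, -0.0, -1.0]]
ft_force: [0.6, -0.1, -0.3]
gripper_width: 0.947
```

servo_tool --motion '[[[0,0,0.03],0],[[0,0,0.07],0],[[0,0,0.11],0],[[0,-0.02,0.15],0],[[0,-0.04,0.19],0]]'

```text
time_s: 29.32
ee_pos: [0.5951, 0.0976, 0.2167]
tool_rot: [[-1.0, 0.019, 0.001], [0.019, 1.0, 0.0], [-0.001, 0.0, -1.0]]
ft_force: [1.2, 0.0, -1.1]
gripper_width: 0.95
```

```bash
python3 - <<'E'
from h import *
o=bot.observe();e=o['ee_pos'];print(e,o['ft_force'],o['gripper_width'])
m=bot.camera_model('wrist');p,d=bot.grab_frame('wrist');cv2.imwrite('pics/w25.png',p[:,:,::-1])
v,u=np.mgrid[0:480,0:640];W=world('wrist',u,v,d,m);x,y,z=W[...,0],W[...,1],W[...,2]
for a in np.arange(.55,.65,.01):
    r=[]
    for b in np.arange(.09,.18,.015):
        t=(d>0)&(x>a)&(x<a+.01)&(y>b)&(y<b+.015)&(z<.08); r.append(round(float(np.median(z[t]))*1000,1) if t.sum()>3 else None)
    print(a.round(2),r)
p,d=bot.grab_frame('side');cv2.imwrite('pics/s25.png',cv2.resize(p[200:330,240:400,::-1],None,fx=4,fy=4))
E
```

```text
[0.59507089 0.09761381 0.2166818 ] [ 1.15807408  0.02401055 -1.09173935] 0.949957681962547
0.55 [27.3, 16.8, 15.9, 15.8, 26.7, 27.2]
0.56 [24.6, 48.8, 48.9, 48.9, 46.5, 23.5]
0.57 [26.1, 49.6, 50.1, 50.0, 49.5, 26.3]
0.58 [26.5, 49.8, 50.2, 50.2, 49.7, 27.1]
0.59 [26.6, 50.0, 50.3, 50.1, 49.9, 26.9]
0.6 [26.9, 49.8, 50.2, 50.3, 49.6, 27.0]
0.61 [26.7, 49.6, 49.8, 49.7, 49.5, 26.3]
0.62 [25.2, 49.2, 49.2, 49.2, 17.1, 25.2]
0.63 [27.5, 16.3, 15.8, 15.6, 18.1, 27.2]
0.64 [27.6, 16.7, 15.6, 15.6, 25.8, 27.5]
```

View pics/w25.png

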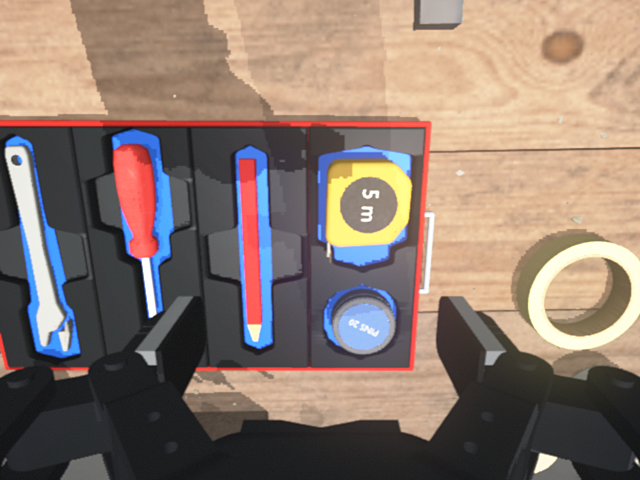

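View pics/s25.png

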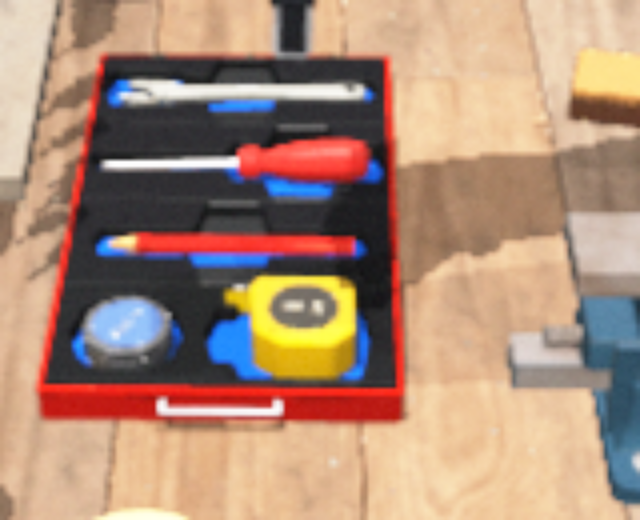

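```bash
python3 - <<'E'
from h import *
m=bot.camera_model('wrist');p,d=bot.grab_frame('wrist')
v,u=np.mgrid[0:480,0:640];W=world('wrist',u,v,d,m);x,y,z=W[...,0],W[...,1],W[...,2]
h=cv2.cvtColor(p,cv2.COLOR_RGB2HSV);red=((h[...,0]<8)|(h[...,0]>172))&(h[...,1]>120)
for a in np.arange(.55,.72,.02):
    t=red&(x>a)&(x<a+.02)&(abs(y-.04)<.02)&(d>0); f=(x>a)&(x<a+.02)&(y>.065)&(y<.08)&(d>0)&(z<.05)
    if t.sum()>5: print(a.round(2),'pencil',np.median(z[t]).round(4),np.median(y[t]).round(4),'foam',np.median(z[f]).round(4))
for n in ['side','scene']:
    q,d=bot.grab_frame(n);W=world(n,u,v,d)
    d0=np.load(f'pics/{n}0.npy');W0=world(n,u,v,d0)
    for w in (W0,W):
        x,y,z=np.moveaxis(w,-1,0);t=(x>.62)&(x<.75)&(y>.24)&(y<.40)&(z>.015)&(z<.04);print(n,'mtape',x[t].mean().round(4),y[t].mean().round(4),t.sum())
p0=cv2.imread('pics/side0.png');
E
```

```text
0.55 pencil 0.0256 0.0395 foam 0.0277
0.57 pencil 0.0256 0.0394 foam 0.0276
0.59 pencil 0.0256 0.0389 foam 0.0276
0.61 pencil 0.0256 0.0383 foam 0.0267
0.63 pencil 0.0256 0.038 foam 0.0178
0.65 pencil 0.0256 0.0376 foam 0.02
0.67 pencil 0.0256 0.0373 foam 0.0276
0.69 pencil 0.0256 0.0369 foam 0.0276
side mtape 0.6821 0.3353 870
side mtape 0.6819 0.3347 866
scene mtape 0.6846 0.3204 259
scene mtape 0.684 0.3222 253
```

All four items are seated and the bystanders haven't moved, so I'm handing the job in.

```bash
python3 -c "
from bench import bot
print(bot.job_done()); print(bot.observe()['time_s'])"
```

```text
the job is handed in; nothing more can be done
None
the job is handed in; nothing more can be done
```

The pencil, spanner, screwdriver and tape measure are each back in their own cut-out. I took the pencil out of the spanner's cut-out first, before the spanner went in. The job was handed in at about 30 s of the 93 s allowed, and the report gave no verdict.

The tape measure lay too close to the toolbox lid for the open gripper. I pushed it about 65 mm towards the robot with the closed fingers before gripping it.

**Last checks from the camera depth readings:**

| Item | What was read | When |
|---|---|---|
| Pencil | Level along its whole length, about 2 mm below the foam | Before handing in |
| Tape measure | Top level at about 50 mm, against 49 mm expected; the floor also read about 2 mm high | Before handing in |
| Screwdriver | Handle top at about 42 mm, as expected | Just after placing it |
| Spanner | Level along its length, top at about 24 mm, against 25.5 mm expected | Just after placing it |

- **Bystanders:** The masking tape moved by less than 2 mm, which is within the noise. The tin looked in place in its cut-out, but I did not measure it.
- **Forces:** The highest force I read was about 15 N, at the moment the screwdriver touched the floor of its cut-out.
- **Not fully settled:** In the pictures the tape measure's hook lies close to one shoulder of its cut-out. The case is level at the right height, so I took it as seated.

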